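# Swap the drying capsule and put the hearing aids to dry for the night

## Robot

A 7-joint arm with a two-finger parallel gripper is mounted at the origin on the work surface. World frame = base frame: x ahead of the robot, y to its left, z up, the work surface at z = 0. Lengths are in mm, angles in rad, forces in N, time in s.
With the tool pointing down it reaches from about 400 to 875 mm from the base axis. Payload 4.4 kg.
Tool frame: the origin (TCP) lies midway between the tips of the shut fingers; the grasp point (between the pads) lies 19 mm behind it (ctrl.grip_point_offset is the distance from the TCP to the grasp point, in mm); z points along the fingers, x is the direction in which the jaws open and shut, and the axes are right-handed (so a half turn about z gives the same grasp; the last joint's range is limited). The gripper opens to 85 mm and grips with 20 to 120 N. Pads are 22 mm wide; open, the fingers measure 114 mm over their backs; the gripper's body (76 mm by 85 mm) begins 54 mm behind the grasp point. The pads swing forward as they close: fully open they stand 13 mm farther back than shut.
Start: joints at [-1.251, 0.628, 0.038, 1.517, -0.027, 0.996, -0.02], TCP at [244.573, 602.247, 231.313] pointing down, gripper open.
Joint ranges: [-3.06, 3.06], [-0.37, 2.12], [-1.25, 1.32], [0.18, 2.47], [-1.1, 4.24], [0.23, 1.98], [-2.94, 2.94]. Speed limits (rad/s): [2.57, 2.57, 3.14, 3.14, 3.14, 3.14, 3.14].

## Interface

Orientations are given as [roll, pitch, yaw] about the fixed x, y, z axes, in that order (R = Rz(yaw) Ry(pitch) Rx(roll)).
In Python, from cell import ctrl, viewer gives the robot as it stands.
- The arm moves only by the tool apply_moves, never from a script. Its argument "series" is a list that holds one entry, the list of rows, each a list of 6 numbers: the shift along the tool's x, y, z normalised to -1 to 1, where 1 is 50 mm, then the turn, a rotation vector about the tool's x, y, z normalised to -1 to 1, where 1 is 6 degrees. In form: [[[tx, ty, tz, rx, ry, rz], ...]]. A call has exactly 5 rows; each row shifts and turns the commanded pose from where the row before left it, along the tool's axes as they then stand; what a row does not reach is not made up. A row lasts 1/8 s, in which the tool goes at most 62.5 mm and 10.7 degrees, less where a joint would pass 70% of its speed; a pose out of reach is approached as far as the arm can. A call with a number of a shift or a turn outside -1 to 1 is refused whole. A call with a gripper value outside its range is refused whole. "claw" is the gripper command: -1 is shut, 1 is fully open, values between are in proportion, set as the call begins (left out, the last holds). The fingers move at their own pace and stop on an object; the grip force is fixed at half the most. Time passes only in rows, so rows that do not move let the fingers close, or fill a call up. It gives the time, the measured TCP pose, the force and the opening at its end, in the units of the state.
- ctrl.read_state(): the state, without advancing time (a new reading comes with each control period).
- viewer.get_image(name): name is "side" or "top"; returns the picture (420x560x3 uint8, blue, green, red); there is no depth.
- viewer.camera_info(name): a dict with "K" (3x3 intrinsics, pixels), "R" (3x3) and "t" (3): a world point X has camera coordinates R X + t. Camera axes: x right, y down, z forward; pixel columns grow to the right and rows downward; lengths in mm; the calibration is good to about 2 mm. A picture is of the moment at which its call begins. camera_info takes no time and is no camera call.
- ctrl.finish_job(): hands the job in, once; it reports no verdict.
Trained networks look in the newest picture that a camera, given by its name, has taken for a name from the list of things; names that differ only in an ending like _2 or _b are one class to them, and where a whole thing is asked for, a point or a joint stands for the part that bears it (a point fixed in the world has none). Each returns a list of dicts, best first, with "score" (0 to 1); they miss things now and then, are a little off and sometimes report something else, mostly with a low value. They report only what shows in the picture. A call takes as long as a camera call. They do not tell look-alikes from the thing itself.
- viewer.find_in(camera, label): "location" ([column, row] as shares, 0 to 1, of the picture: columns of its width, rows of its height, amid what is visible of it).
The state is a dict: "clock": time; "qpos": joint angles; "qd": joint speeds; "tau": joint torques, N m; "eef_pos": TCP position; "tool_rot": TCP orientation; "force": force on the tool from outside, world axes, zero at the start; "torque": the same for the moment, N m; "width": finger opening in mm.
Only numpy, scipy, OpenCV 4.12 (cv2) and the standard library are available. Lean on these libraries where they do the work, as an engineer would, in place of code of your own. Each camera call takes 0.05 s, during which the arm holds its last target. There are 200 camera calls.

## Task

Get the hearing aid dryer ready for the night: press its push-push drawer to spring it open, take the spent capsule out of it and put that in the glass bowl first, then put the fresh capsule and every hearing aid lying on the nightstand into the open drawer. Press the drawer in again so that its latch holds it shut, check that it stayed shut, and last press the sprung lever on the dryer's top down until its detent holds it down. Leave the glasses case, the battery tube and the tumbler standing where they are and do not tip the bowl.

Things in the scene. Friction and masses are not known exactly. Their poses are not given: they have to be found in the camera images.
- dryer: hearing aid dryer, a grey plastic box fixed to the nightstand, 110 mm deep (x) x 166 mm wide (y) x 58 mm high. Origin under the centre of the box, z up; -x is its front, where the drawer comes out. The roof ends at x = -55 mm, over the drawer. The lever stands on the roof
- drawer (a joint): push-push drawer sliding along the dryer's -x; m. 0 to 0.001 = held shut, 0.068 = open (pushed out by a 3 to 4 N spring), -0.009 = pressed in to its stop. Each press beyond -0.007, then let go, changes it over: open to held shut, held shut to sprung open; a shorter press changes nothing. Press slowly (under 0.1 m/s) to the stop; the way there takes 4 to 10 N, so stop at about 16 N. Starts shut
- drawer_floor (a point): centre of the drawer's inner floor, moves with it; axes as the dryer's. Inside 62 mm (x) x 148 mm (y), open on top; floor 10 mm above the nightstand; above the floor the sides rise 24 mm, the back 32 mm, the front panel (10 mm thick) 40 mm. When open the whole inside is clear of the roof by 11 mm
- drawer_front (a point): centre of the outer face of the drawer's white front panel (166 mm wide, 46 mm high), 27 mm above the nightstand; its outward normal is the dryer's -x. The face stands 15 mm in front of the box when shut, 83 mm when open
- lever (a joint): sprung lever on the roof, hinged at the back (dryer frame x = 46 mm, z = 70 mm, axis along y), pointing to the front; rad. 0 = up (sloping up 0.5 rad), 0.47 = fully down on its stop. It springs back from below 0.36; beyond that an over-centre detent draws it down and holds it. Pressing at the pad takes 4 to 6 N
- lever_pad (a point): centre of the top of the lever's pad, 24 mm (along the lever) x 34 mm, 48 mm from the hinge; about 98 mm above the nightstand when up, 78 mm when held down. z is the pad's upward normal
- spent_mid (a point): spent capsule: white plastic drying capsule, an upright disc 26 mm across and 16 mm high, 20 g; the point is its centre, 8 mm above its underside, z up. It starts lying in the drawer (hidden under the roof until the drawer is opened)
- fresh_mid (a point): fresh capsule: white plastic drying capsule, an upright disc 26 mm across and 16 mm high, 20 g; the point is its centre, 8 mm above its underside, z up. It starts on the nightstand, and looks just like the spent one
- aid0_mid (a point): hearing aid, a bent grey plastic body 30 mm long (main part 20 x 12 mm, 12 mm high, with a narrower nose), 14 g; may be absent. The point is its centre, half-way up (6 mm above what it lies on). x runs along its length to the nose, y across it (grip it across, 12 mm wide), z up
- aid1_mid (a point): hearing aid, a bent grey plastic body 30 mm long (main part 20 x 12 mm, 12 mm high, with a narrower nose), 14 g; may be absent. The point is its centre, half-way up (6 mm above what it lies on). x runs along its length to the nose, y across it (grip it across, 12 mm wide), z up
- aid2_mid (a point): hearing aid, a bent grey plastic body 30 mm long (main part 20 x 12 mm, 12 mm high, with a narrower nose), 14 g; may be absent. The point is its centre, half-way up (6 mm above what it lies on). x runs along its length to the nose, y across it (grip it across, 12 mm wide), z up
- bowl: small loose glass bowl, rim 110 mm across, 42 mm high, wall 4 mm; origin under its centre, z up; inner floor about 5 mm above its underside
- case: bystander: folded aluminium glasses case, 62 x 160 x 32 mm, origin under its centre, long side along y
- tube: bystander: upright white push-dispenser battery tube, 34 mm across, 85 mm high with its push top, origin under its centre
- tumbler: bystander: upright empty glass tumbler, 66 mm across, 90 mm high, origin under its centre
Not all that is in view belongs to the job. Of the things shaped like the dryer, the grey one is meant.

How it is judged:
By the outcome, as a careful person would: the job done as asked, in the order asked, and still so for the second after the job is handed in, with the robot touching nothing.
Of aid0, aid1, aid2 only 1 to 3 are there at a start; the rules pass over those that are not, and their reading is None.
At some moment in a run one of aid0, aid1, aid2, fresh may be knocked a few centimetres aside while the robot is not near it.
Once in a run the grip may slacken for a moment while it holds something.
It also fails if it takes over 210 s, if anything falls off the work surface, if the arm or the gripper's body presses on something with over 40 N, if the wrist force passes 120 N, or if a joint passes its speed limit or range.

## Working session

There is one attempt and no reset: what is moved stays moved. The work goes in short steps, Python scripts to look and compute and a tool call to move; the robot and the scene stay as the last step left them, time stands still between calls to the robot, and variables do not carry over. Pictures are saved under pics/ and viewed, about 12 in all and at most 16, crops included, and the job is handed in when it is done.

Besides the shell and the picture viewer there is one more tool, called after ">>>" by a JSON object that holds its "method" and its "body", one argument or row to a line. apply_moves: Moves the arm, as the interface text tells. Scaled input: -1 to 1 covers 50 mm each way for a shift and 6 degrees each way for a turn. Its arguments: {"type":"object","properties":{"series":{"type":"array","items":{"type":"array","items":{"type":"array","items":{"type":"number"}}}},"claw":{"type":"number"}},"required":["series"]}

```bash
mkdir -p pics; ls
python3 - <<'E'
from cell import ctrl, viewer
import cv2,numpy as np
s=ctrl.read_state();print({k:np.round(v,3).tolist() for k,v in s.items()})
a=viewer.get_image("side");b=viewer.get_image("top")
cv2.imwrite("pics/s0.png",a);cv2.imwrite("pics/t0.png",b)
for c in("side","top"):
    i=viewer.camera_info(c);R=np.array(i["R"]);print(c,np.round(i["K"],1).tolist(),np.round(R,3).tolist(),np.round(-R.T@np.array(i["t"]),1))
    for l in["dryer","drawer_front","lever_pad","fresh_mid","aid0_mid","bowl","case","tube","tumbler"]:
        print(l,[(round(d["location"][0]*560),round(d["location"][1]*420),round(d["score"],2)) for d in viewer.find_in(c,l)])
E
```

```text
pics
{'clock': 0.0, 'qpos': [-1.251, 0.629, 0.038, 1.518, -0.027, 0.996, -0.02], 'qd': [-0.0, -0.003, 0.001, 0.001, 0.001, -0.0, -0.0], 'tau': [-0.001, -56.34, 1.225, -19.344, 0.011, 0.011, 0.0], 'eef_pos': [244.326, 601.671, 230.419], 'tool_rot': [3.142, 0.002, 1.185], 'force': [-0.291, 0.151, -0.18], 'torque': [-0.017, 0.085, -0.015], 'width': 85.176}
side [[385.4, 0.0, 277.4], [0.0, 385.4, 209.4], [0.0, 0.0, 1.0]] [[0.953, -0.302, -0.024], [-0.172, -0.473, -0.864], [0.25, 0.828, -0.503]] [ 242.9 -727.3  544.6]
dryer [(177, 196, 0.94), (223, 230, 0.88), (345, 210, 0.85), (220, 352, 0.66)]
drawer_front [(201, 237, 0.81), (190, 366, 0.7), (156, 201, 0.64)]
lever_pad [(225, 202, 0.65), (226, 319, 0.6), (180, 175, 0.45)]
fresh_mid [(344, 208, 0.48), (305, 310, 0.45)]
aid0_mid [(375, 330, 0.65), (343, 361, 0.55)]
bowl [(257, 180, 0.69)]
case [(461, 303, 0.98)]
tube [(317, 170, 0.82)]
tumbler [(274, 160, 0.89)]
top [[494.7, 0.0, 276.5], [0.0, 494.7, 218.3], [0.0, 0.0, 1.0]] [[0.027, -1.0, -0.007], [-0.995, -0.026, -0.097], [0.097, 0.009, -0.995]] [ 363.9   29.5 1262.8]
dryer [(271, 151, 0.89), (259, 274, 0.87), (167, 318, 0.8), (403, 311, 0.69)]
drawer_front [(408, 333, 0.96), (272, 174, 0.78), (261, 300, 0.67), (168, 336, 0.6), (414, 202, 0.34)]
lever_pad [(254, 269, 0.73), (269, 138, 0.68), (162, 306, 0.63), (409, 303, 0.53)]
fresh_mid [(381, 239, 0.56)]
aid0_mid [(415, 201, 0.38)]
bowl [(168, 214, 0.76)]
case [(414, 133, 0.87)]
tube [(181, 142, 0.64)]
tumbler [(136, 181, 0.91), (275, 172, 0.33)]
```

Run:
```python
import cv2
cv2.imwrite("pics/s0b.png",cv2.resize(cv2.imread("pics/s0.png"),(800,600),interpolation=cv2.INTER_CUBIC))
cv2.imwrite("pics/t0b.png",cv2.resize(cv2.imread("pics/t0.png"),(800,600),interpolation=cv2.INTER_CUBIC))
```

```text
(no output)
```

View pics/s0b.png

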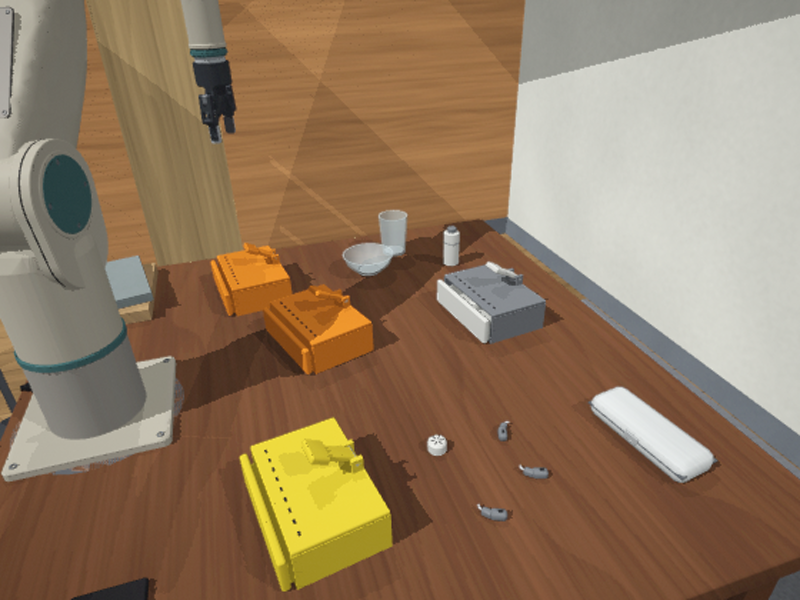

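View pics/t0b.png

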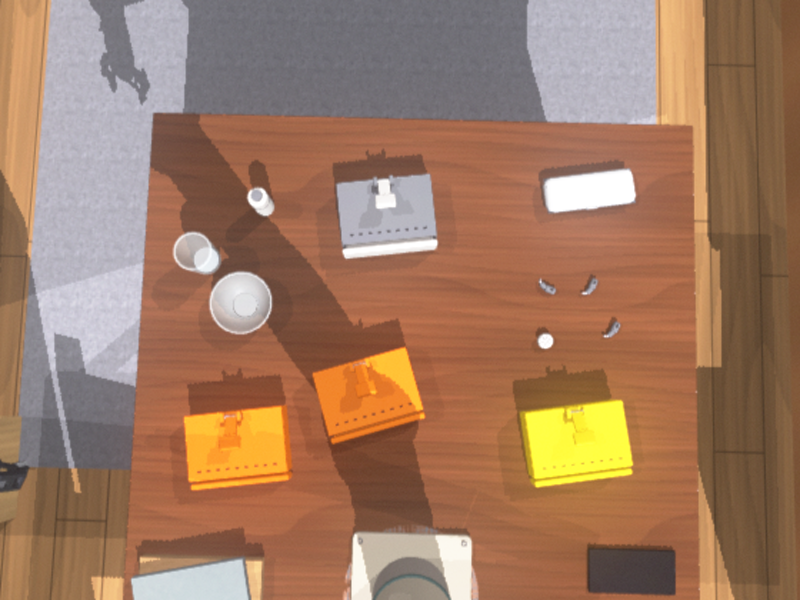

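```bash
cat > h.py <<'E'
from cell import ctrl, viewer
import cv2,numpy as np
from scipy.spatial.transform import Rotation as Rn
def ray(c,u,v,z):
    i=viewer.camera_info(c);K,R,t=[np.array(i[k]) for k in"KRt"]
    o=-R.T@t;d=R.T@np.linalg.solve(K,[u,v,1]);return (o+d*(z-o[2])/d[2])
def proj(c,X):
    i=viewer.camera_info(c);K,R,t=[np.array(i[k]) for k in"KRt"]
    p=K@(R@np.array(X,float)+t);return p[:2]/p[2]
def crop(im,u0,v0,u1,v1,s,step=10):
    a=cv2.resize(im[v0:v1,u0:u1],None,fx=s,fy=s,interpolation=cv2.INTER_CUBIC)
    for u in range(-(-u0//step)*step,u1,step):
        x=(u-u0)*s;cv2.line(a,(x,0),(x,5),(0,255,255),1);cv2.putText(a,str(u),(x+1,14),0,.33,(0,255,255),1)
    for v in range(-(-v0//step)*step,v1,step):
        y=(v-v0)*s;cv2.line(a,(0,y),(5,y),(0,255,255),1);cv2.putText(a,str(v),(7,y+4),0,.33,(0,255,255),1)
    return a
def side_by(*a):
    H=max(x.shape[0] for x in a);return np.hstack([cv2.copyMakeBorder(x,0,H-x.shape[0],0,0,0) for x in a])
def st():
    s=ctrl.read_state();return s,Rn.from_euler('xyz',s['tool_rot'])
def delta(target,yaw=None):
    """shift in tool axes (units of 50mm) from measured pose to target xyz; yaw of tool (roll pi)"""
    s,R=st();d=np.array(target)-s['eef_pos'];print('tcp',np.round(s['eef_pos'],1),'rpy',np.round(np.degrees(s['tool_rot']),1),'clk',round(s['clock'],2))
    Rt=Rn.from_euler('xyz',[np.pi,0,yaw]) if yaw is not None else R
    rv=(R.inv()*Rt).as_rotvec()
    print('shift tool units',np.round(R.inv().apply(d)/50,2),'in target-tool',np.round(Rt.inv().apply(d)/50,2),'rot units',np.round(np.degrees(rv)/6,2))
E
python3 - <<'E'
from h import *
im=cv2.imread("pics/t0.png")
cv2.imwrite("pics/c1.png",side_by(crop(im,228,112,313,187,4),crop(im,365,185,451,250,5)))
bgr=im.astype(int);hsv=cv2.cvtColor(im,cv2.COLOR_BGR2HSV)
m=((hsv[...,1]<70)).astype(np.uint8);m[:185]=0;m[250:]=0;m[:,:360]=0;m[:,450:]=0
n,l,stt,c=cv2.connectedComponentsWithStats(m)
for k in range(1,n):
    if stt[k,4]<15: continue
    p=np.argwhere(l==k)[:,::-1].astype(float);w=np.array([ray("top",*q,6)[:2] for q in p]);e,V=np.linalg.eigh(np.cov(w.T))
    print(stt[k],c[k].round(1),w.mean(0).round(1),'long axis deg',np.degrees(np.arctan2(V[1,1],V[0,1])).round(),np.sqrt(e).round(1))
m=((hsv[...,1]<50)).astype(np.uint8);m[:112]=0;m[187:]=0;m[:,:232]=0;m[:,310:]=0
m=cv2.morphologyEx(m,cv2.MORPH_OPEN,np.ones((3,3)))
n,l,stt,c=cv2.connectedComponentsWithStats(m);k=1+stt[1:,4].argmax()
r=cv2.minAreaRect(np.argwhere(l==k)[:,::-1].astype(np.float32));print(r,cv2.boxPoints(r).round(1).tolist())
E
```

```text
[377 195  12  11  62] [382.5 200.9] [ 538.1 -229.1] long axis deg 55.0 [3.7 9.5]
[407 195  12  12  60] [413.2 200.4] [ 541.4 -307.2] long axis deg 143.0 [3.5 9.8]
[422 225  12  11  62] [428.8 230.6] [ 465.1 -346.8] long axis deg 140.0 [3.7 9.7]
[376 233  12  11 100] [381.3 238.2] [ 442.6 -226.5] long axis deg 101.0 [7.1 7.3]
((270.165771484375, 150.3246612548828), (54.2790641784668, 67.05061340332031), 83.9909896850586) [[234.0, 126.80000305175781], [300.70001220703125, 119.80000305175781], [306.29998779296875, 173.8000030517578], [239.6999969482422, 180.8000030517578]]
```

View pics/c1.png

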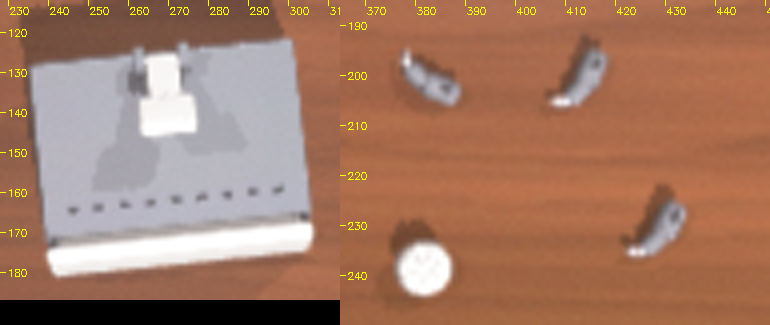

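Run:
```python
from h import *
P=[ray("top",u,v,58)[:2] for u,v in[(233,128.5),(299,122),(304.5,167),(240,173)]]
print(np.round(P,1), [np.linalg.norm(P[i]-P[(i+1)%4]).round(1) for i in range(4)])
# fit pose: dryer local corners
L=np.array([[55,83],[55,-83],[-55,-83],[-55,83]]);P=np.array(P)
from scipy.optimize import least_squares
def T(p,l): c,s=np.cos(p[2]),np.sin(p[2]);return p[:2]+np.atleast_2d(l)@np.array([[c,s],[-s,c]])
r=least_squares(lambda p:(T(p,L)-P).ravel(),[700,50,0]);print(r.x.round(3),np.degrees(r.x[2]),np.abs(r.fun).max())
p=r.x
for c in("top","side"):
  for n,l,z in[("front shut",[-70,0],27),("pad",[46-48*np.cos(.5),0],98),("rfl",[-55,83],58),("rfr",[-55,-83],58),("rbr",[55,-83],58),("rbl",[55,83],58),("pl",[-70,83],50),("pr",[-70,-83],50),("plb",[-70,83],4),("prb",[-70,-83],4)]:
    print(c,n,T(p,l)[0].round(1),proj(c,[*T(p,l)[0],z]).round(1))
print("bowl",ray("top",241*.7,303*.7,42),"fresh",ray("top",381.3,238.2,14))
im=cv2.imread("pics/s0.png");cv2.imwrite("pics/c2.png",side_by(crop(im,295,175,390,245,6),))
```

```text
[[703.2 154.8]
 [723.9  -9.2]
 [610.4 -25.4]
 [591.2 133.5]] [np.float64(165.3), np.float64(114.7), np.float64(160.0), np.float64(113.9)]
[6.57159e+02 6.34510e+01 1.36000e-01] 7.79002593208086 4.688751954308685
top front shut [587.8  54. ] [272.3 177.4]
top pad [661.  64.] [268.6 142. ]
top rfl [591.4 138.2] [238.1 172.9]
top rfr [613.9 -26.2] [304.9 165.6]
top rbr [722.9 -11.3] [299.8 122.4]
top rbl [700.4 153.1] [233.6 129.6]
top pl [576.6 136.2] [239.  179.4]
top pr [599.1 -28.3] [305.4 172.2]
top plb [576.6 136.2] [240.5 182.5]
top prb [599.1 -28.3] [304.5 175.5]
side front shut [587.8  54. ] [318.1 216.5]
side pad [661.  64.] [343.9 185.8]
side rfl [591.4 138.2] [307.6 191.4]
side rfr [613.9 -26.2] [341.8 219.9]
side rbr [722.9 -11.3] [379.1 209.1]
side rbl [700.4 153.1] [341.7 182.9]
side pl [576.6 136.2] [302.7 195.3]
side pr [599.1 -28.3] [336.3 224.3]
side plb [576.6 136.2] [302.6 209.9]
side prb [599.1 -28.3] [335.3 240.3]
bowl [491.21174985 308.84689589  42.        ] fresh [ 442.02851387 -224.88489783   14.        ]
```

View pics/c2.png

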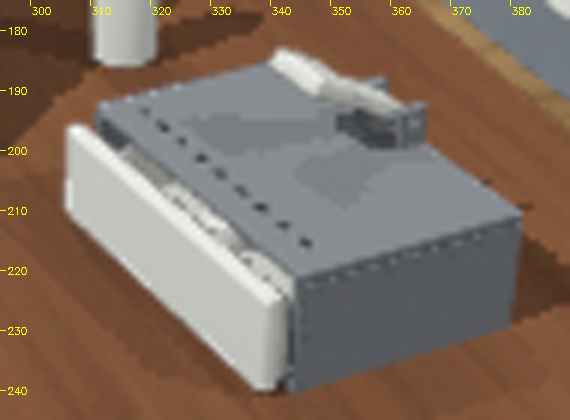

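Run:
```python
from h import *
from scipy.optimize import least_squares
def T(p,l): c,s=np.cos(p[2]),np.sin(p[2]);return p[:2]+np.array([[c,-s],[s,c]])@np.array(l)
O=[("top",[55,83],58,233,128.5),("top",[55,-83],58,299.5,122),("top",[-55,-83],58,304.7,167),("top",[-55,83],58,239.5,173),
("side",[-55,83],58,310,192),("side",[-55,-83],58,343.5,221),("side",[55,-83],58,380.5,210.5),("side",[-70,83],50,304.5,196.5),("side",[-70,-83],50,338.5,225),("side",[-70,-83],4,337,240),("side",[-70,83],4,304.5,210),("top",[-70,83],4,241,181),("top",[-70,-83],4,304,175)]
f=lambda p:np.concatenate([proj(c,[*T(p,l),z])-[u,v] for c,l,z,u,v in O])
r=least_squares(f,[660,63,.13],loss='soft_l1');p=r.x;print(p.round(3),np.degrees(p[2]),f(p).round(1))
for n,l in[("front shut",[-70,0]),("front open",[-138,0]),("pad",[46-48*np.cos(.5),0]),("floor open",[-138+41,0])]:print(n,T(p,l).round(1))
```

```text
[6.60031e+02 6.17340e+01 1.35000e-01] 7.761057691883001 [ 1.4 -0.   1.1 -0.7  0.9 -2.5 -0.7 -1.3 -1.2 -0.5 -0.3 -0.9 -0.  -1.3
 -0.6 -1.1 -0.9 -0.5 -0.4  0.4 -0.7 -0.   0.1  0.4  1.2 -0.5]
front shut [590.7  52.3]
front open [523.3  43.1]
pad [663.9  62.3]
floor open [563.9  48.6]
```

Run:
```python
from h import *
delta([545,46,180],np.radians(97.76))
```

```text
tcp [244.5 602.3 231.3] rpy [-180.    -0.    67.9] clk 1.0
shift tool units [-8.05  9.75  1.03] in target-tool [-11.84   4.45   1.03] rot units [-0.   -0.   -4.98]
```

>>> {"method": "apply_moves", "body": {
  "series": [
    [[0,0,0,0,0,-1],[0,0,0,0,0,-1],[0,0,0,0,0,-1],[0,0,0,0,0,-1],[0,0,0,0,0,-1]]
  ],
  "claw": -1
}}

```text
clock: 1.62
eef_pos: [244.6, 602.2, 231.3]
tool_rot: [3.142, 0.0, 1.712]
force: [0.7, -0.0, -0.5]
width: -0.0
```

>>> {"method": "apply_moves", "body": {
  "series": [
    [[-0.79,0.3,0.07,0,0,0],[-0.79,0.3,0.07,0,0,0],[-0.79,0.3,0.07,0,0,0],[-0.79,0.3,0.07,0,0,0],[-0.79,0.3,0.07,0,0,0]]
  ]
}}

```text
clock: 2.25
eef_pos: [346.7, 415.8, 213.9]
tool_rot: [3.141, -0.0, 1.709]
force: [0.3, 0.7, -0.6]
width: -0.2
```

>>> {"method": "apply_moves", "body": {
  "series": [
    [[-0.79,0.3,0.07,0,0,0],[-0.79,0.3,0.07,0,0,0],[-0.79,0.3,0.07,0,0,0],[-0.79,0.3,0.07,0,0,0],[-0.79,0.3,0.07,0,0,0]]
  ]
}}

```text
clock: 2.88
eef_pos: [448.2, 230.4, 196.4]
tool_rot: [3.141, -0.0, 1.709]
force: [0.7, -0.3, -0.1]
width: 0.2
```

>>> {"method": "apply_moves", "body": {
  "series": [
    [[-0.79,0.3,0.07,0,0,0],[-0.79,0.3,0.07,0,0,0],[-0.79,0.3,0.07,0,0,0],[-0.79,0.3,0.07,0,0,0],[-0.79,0.3,0.07,0,0,0]]
  ]
}}

```text
clock: 3.5
eef_pos: [549.6, 45.0, 178.9]
tool_rot: [3.141, -0.0, 1.709]
force: [0.8, 0.3, -0.8]
width: -0.2
```

Run:
```python
from h import *
delta([545,46,25],np.radians(97.76))
```

```text
tcp [549.6  45.  178.9] rpy [180.   -0.   97.9] clk 3.5
shift tool units [ 0.03 -0.09  3.08] in target-tool [ 0.03 -0.09  3.08] rot units [ 0.01 -0.    0.02]
```

>>> {"method": "apply_moves", "body": {
  "series": [
    [[0,0,0.62,0,0,0],[0,0,0.62,0,0,0],[0,0,0.62,0,0,0],[0,0,0.62,0,0,0],[0,0,0.6,0,0,0]]
  ]
}}

```text
clock: 4.12
eef_pos: [549.2, 46.2, 23.9]
tool_rot: [3.141, 0.0, 1.708]
force: [-0.6, -0.8, -0.0]
width: -0.2
```

>>> {"method": "apply_moves", "body": {
  "series": [
    [[0,0.1,0,0,0,0],[0,0.1,0,0,0,0],[0,0.1,0,0,0,0],[0,0.1,0,0,0,0],[0,0.1,0,0,0,0]]
  ]
}}

```text
clock: 4.75
eef_pos: [574.3, 49.8, 25.4]
tool_rot: [3.141, -0.0, 1.709]
force: [0.2, -0.5, 0.3]
width: -0.0
```

>>> {"method": "apply_moves", "body": {
  "series": [
    [[0,0.04,0,0,0,0],[0,0.04,0,0,0,0],[0,0.04,0,0,0,0],[0,0.0,0,0,0,0],[0,0,0,0,0,0]]
  ]
}}

```text
clock: 5.38
eef_pos: [579.4, 50.5, 24.7]
tool_rot: [-3.141, -0.0, 1.709]
force: [-0.7, -0.1, -0.1]
width: 0.0
```

>>> {"method": "apply_moves", "body": {
  "series": [
    [[0,0.04,0,0,0,0],[0,0.04,0,0,0,0],[0,0.04,0,0,0,0],[0,0.0,0,0,0,0],[0,0,0,0,0,0]]
  ]
}}

```text
clock: 6.0
eef_pos: [584.7, 51.2, 24.6]
tool_rot: [-3.14, 0.0, 1.708]
force: [-4.9, -0.3, 1.5]
width: 0.1
```

>>> {"method": "apply_moves", "body": {
  "series": [
    [[0,0.04,0,0,0,0],[0,0.02,0,0,0,0],[0,0,0,0,0,0],[0,0.0,0,0,0,0],[0,0,0,0,0,0]]
  ]
}}

```text
clock: 6.62
eef_pos: [588.2, 51.6, 24.6]
tool_rot: [-3.141, 0.0, 1.709]
force: [-5.2, -0.7, 0.3]
width: 0.1
```

>>> {"method": "apply_moves", "body": {
  "series": [
    [[0,0.04,0,0,0,0],[0,0,0,0,0,0],[0,0,0,0,0,0],[0,0.0,0,0,0,0],[0,0,0,0,0,0]]
  ]
}}

```text
clock: 7.25
eef_pos: [590.2, 51.9, 24.7]
tool_rot: [-3.141, 0.0, 1.708]
force: [-4.6, -1.1, -1.0]
width: 0.0
```

>>> {"method": "apply_moves", "body": {
  "series": [
    [[0,0.03,0,0,0,0],[0,0,0,0,0,0],[0,0,0,0,0,0],[0,0.0,0,0,0,0],[0,0,0,0,0,0]]
  ]
}}

```text
clock: 7.88
eef_pos: [590.4, 51.9, 24.6]
tool_rot: [-3.139, 0.0, 1.708]
force: [-8.1, -1.5, 1.9]
width: -0.2
```

>>> {"method": "apply_moves", "body": {
  "series": [
    [[0,0.03,0,0,0,0],[0,0,0,0,0,0],[0,0,0,0,0,0],[0,-0.1,0,0,0,0],[0,-0.2,0,0,0,0]]
  ]
}}

```text
clock: 8.5
eef_pos: [580.7, 51.0, 25.2]
tool_rot: [3.136, -0.0, 1.709]
force: [0.3, 0.1, 0.3]
width: -0.1
```

>>> {"method": "apply_moves", "body": {
  "series": [
    [[0,-0.2,0,0,0,0],[0,-0.2,0,0,0,0],[0,-0.2,0,0,0,0],[0,-0.2,0,0,0,0],[0,-0.2,0,0,0,0]]
  ]
}}

```text
clock: 9.12
eef_pos: [528.1, 43.5, 24.8]
tool_rot: [-3.141, -0.0, 1.709]
force: [-1.0, -0.2, 0.6]
width: -0.2
```

>>> {"method": "apply_moves", "body": {
  "series": [
    [[0,-0.2,0,0,0,0],[0,-0.2,0,0,0,0],[0,-0.2,0,0,0,0],[0,-0.4,0,0,0,0],[0,-0.4,0,0,0,0]]
  ]
}}

```text
clock: 9.75
eef_pos: [458.9, 33.8, 25.0]
tool_rot: [-3.141, 0.001, 1.708]
force: [6.1, 3.6, -1.8]
width: 0.2
```

>>> {"method": "apply_moves", "body": {
  "series": [
    [[0,-0.2,-1,0,0,0],[0,-0.2,-1,0,0,0],[0,-0.2,-1,0,0,0],[0,-0.7,-1,0,0,0],[0,-0.7,0,0,0,0]]
  ],
  "claw": 0.1
}}

```text
clock: 10.38
eef_pos: [362.0, 20.3, 227.7]
tool_rot: [3.134, 0.001, 1.708]
force: [-0.0, 0.2, -0.3]
width: 46.9
```

Run:
```python
from h import *
a=viewer.get_image("top");b=viewer.get_image("side");cv2.imwrite("pics/t1.png",a)
cv2.imwrite("pics/c3.png",side_by(crop(a,225,110,320,220,4),crop(b,285,175,390,275,4)))
for c in("side","top"):print(c,[(round(d["location"][0]*560,1),round(d["location"][1]*420,1),round(d["score"],2)) for d in viewer.find_in(c,"spent_mid")])
```

```text
side [(308.9, 218.4, 0.48)]
top []
```

View pics/c3.png

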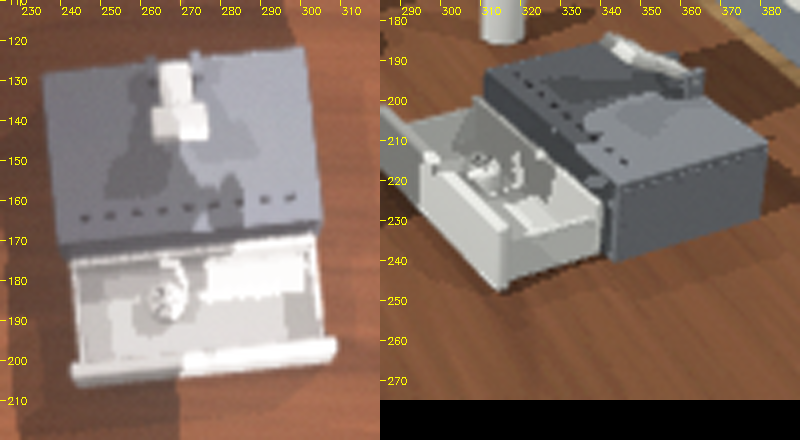

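Run:
```python
from h import *
print("top",ray("top",265,184.5,26),"side",ray("side",309.3,217.5,26))
for v in (184,):
  w=ray("top",265,184.5,26)
c,s=np.cos(.1355),np.sin(.1355);d=w[:2]-[660,61.7];print("dryer frame",c*d[0]+s*d[1],-s*d[0]+c*d[1])
delta([w[0],w[1],120],np.radians(97.76))
```

```text
top [569.42990004  72.06133288  26.        ] side [565.40890514  58.78445515  26.        ]
dryer frame -88.34025810351554 22.501089405550303
tcp [360.8  20.  225.2] rpy [179.9   0.   97.9] clk 10.57
shift tool units [0.46 4.27 2.11] in target-tool [0.47 4.28 2.1 ] rot units [0.01 0.   0.02]
```

Run:
```python
from h import *
for X in([569,72,26],[569,72,18],[566,60,26],[566,60,18],[523+10,45,50]):print(X,proj("side",X).round(1),proj("top",X).round(1))
b=viewer.get_image("side");a=viewer.get_image("top")
cv2.imwrite("pics/c4.png",side_by(crop(b,290,190,340,250,8),crop(a,240,165,290,215,8)))
```

```text
[569, 72, 26] [308.7 214.8] [265.  184.7]
[569, 72, 18] [308.7 217.4] [265.1 185.2]
[566, 60, 26] [309.3 217.2] [269.7 186. ]
[566, 60, 18] [309.3 219.9] [269.8 186.5]
[533, 45, 50] [299.4 214.3] [275.2 197.7]
```

View pics/c4.png

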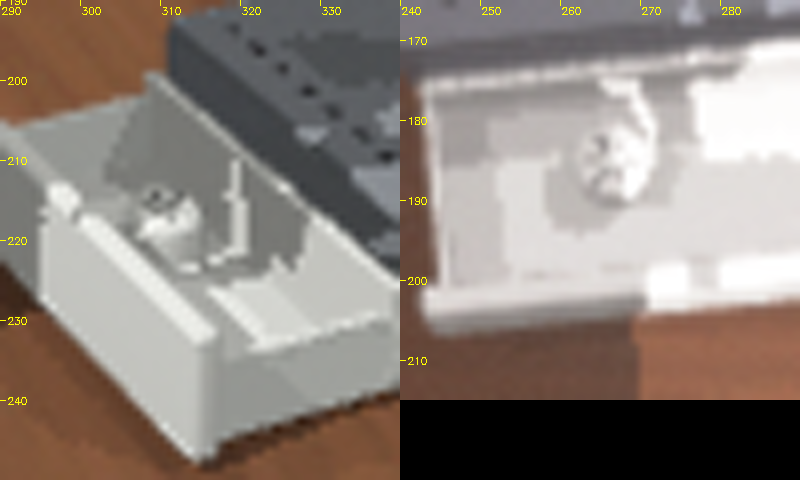

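>>> {"method": "apply_moves", "body": {
  "series": [
    [[0.1,0.8,0.2,0,0,0],[0.1,0.85,0.4,0,0,0],[0.1,0.85,0.5,0,0,0],[0.06,0.85,0.5,0,0,0],[0.06,0.85,0.5,0,0,0]]
  ]
}}

```text
clock: 11.3
eef_pos: [567.8, 70.5, 117.7]
tool_rot: [-3.141, -0.0, 1.709]
force: [0.6, 0.9, 0.1]
width: 46.9
```

Run:
```python
from h import *
delta([567,70,12],np.radians(97.76))
a=viewer.get_image("top");cv2.imwrite("pics/x.png",a)
```

```text
tcp [567.8  70.5 117.7] rpy [-179.9   -0.    97.9] clk 11.3
shift tool units [-0.01 -0.01  2.11] in target-tool [-0.01 -0.02  2.11] rot units [-0.01 -0.    0.03]
```

>>> {"method": "apply_moves", "body": {
  "series": [
    [[0,0,0.5,0,0,0],[0,0,0.5,0,0,0],[0,0,0.5,0,0,0],[0,0,0.4,0,0,0],[0,0,0.2,0,0,0]]
  ]
}}

```text
clock: 11.98
eef_pos: [565.3, 70.0, 12.9]
tool_rot: [-3.139, -0.0, 1.709]
force: [0.4, 0.9, -0.1]
width: 47.0
```

>>> {"method": "apply_moves", "body": {
  "series": [
    [[0,0,0,0,0,0],[0,0,0,0,0,0],[0,0,0,0,0,0],[0,0,0,0,0,0],[0,0,0,0,0,0]]
  ],
  "claw": -1
}}

```text
clock: 12.6
eef_pos: [566.1, 69.8, 15.2]
tool_rot: [3.141, -0.0, 1.709]
force: [-0.6, -0.6, -1.1]
width: 23.0
```

>>> {"method": "apply_moves", "body": {
  "series": [
    [[0,0,-0.3,0,0,0],[0,0,-0.6,0,0,0],[0,0,-0.6,0,0,0],[0,0,-0.6,0,0,0],[0,0,-0.6,0,0,0]]
  ]
}}

```text
clock: 13.22
eef_pos: [565.9, 69.8, 152.0]
tool_rot: [3.141, 0.0, 1.709]
force: [0.8, 0.7, -0.9]
width: 22.7
```

Run:
```python
from h import *
print(proj("side",[491,309,42]),proj("side",[491,309,0]))
delta([491,309,150],np.radians(97.76))
b=viewer.get_image("side");a=viewer.get_image("top")
u,v=proj("side",[566,70,150]).astype(int)
cv2.imwrite("pics/c5.png",side_by(crop(b,u-40,v-40,u+40,v+50,4),crop(b,u-75,140,u-5,200,5)[:, :],))
```

```text
[256.07836868 177.00981863] [256.78324509 189.30286763]
tcp [565.9  69.8 152. ] rpy [180.    0.   97.9] clk 13.22
shift tool units [ 4.94 -0.83  0.04] in target-tool [ 4.94 -0.84  0.04] rot units [0.01 0.   0.02]
```

View pics/c5.png

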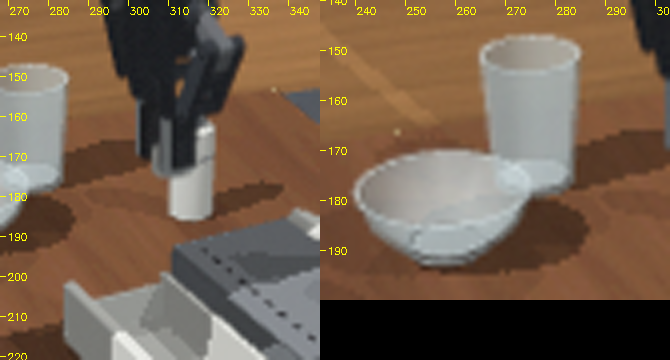

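>>> {"method": "apply_moves", "body": {
  "series": [
    [[0.6,-0.16,0,0,0,0],[1,-0.17,0,0,0,0],[1,-0.17,0,0,0,0],[1,-0.17,0,0,0,0],[0.9,-0.17,0,0,0,0]]
  ]
}}

```text
clock: 13.95
eef_pos: [492.3, 288.6, 149.9]
tool_rot: [-3.141, -0.0, 1.709]
force: [0.0, 0.3, -0.5]
width: 22.4
```

>>> {"method": "apply_moves", "body": {
  "series": [
    [[0.44,0,0,0,0,0],[0,0,0.5,0,0,0],[0,0,0.7,0,0,0],[0,0,0.7,0,0,0],[0,0,0.3,0,0,0]]
  ]
}}

```text
clock: 14.58
eef_pos: [490.0, 306.7, 38.0]
tool_rot: [-3.139, 0.002, 1.707]
force: [0.4, -0.6, -0.3]
width: 22.7
```

>>> {"method": "apply_moves", "body": {
  "series": [
    [[0,0,0.16,0,0,0],[0,0,0.1,0,0,0],[0,0,0,0,0,0],[0,0,0,0,0,0],[0,0,0,0,0,0]]
  ]
}}

```text
clock: 15.2
eef_pos: [490.7, 308.9, 27.5]
tool_rot: [3.141, -0.0, 1.709]
force: [0.6, 0.9, 0.0]
width: 22.6
```

>>> {"method": "apply_moves", "body": {
  "series": [
    [[0,0,0,0,0,0],[0,0,0,0,0,0],[0,0,0,0,0,0],[0,0,-0.2,0,0,0],[0,0,-0.4,0,0,0]]
  ],
  "claw": -0.15
}}

```text
clock: 15.82
eef_pos: [489.8, 308.5, 57.1]
tool_rot: [-3.14, 0.001, 1.709]
force: [0.1, 0.1, 1.9]
width: 36.4
```

>>> {"method": "apply_moves", "body": {
  "series": [
    [[0,0,-0.7,0,0,0],[0,0,-0.8,0,0,0],[0,0,-0.8,0,0,0],[-0.8,0.15,-0.8,0,0,0],[-1,0.2,0,0,0,0]]
  ]
}}

```text
clock: 16.45
eef_pos: [522.0, 223.6, 216.2]
tool_rot: [3.134, -0.003, 1.712]
force: [0.8, -0.1, 0.1]
width: 36.5
```

>>> {"method": "apply_moves", "body": {
  "series": [
    [[-1,0,0,0,0,0],[-1,0,0,0,0,0],[-1,0,0,0,0,0],[-1,0,0,0,0,0],[-1,0,0,0,0,0]]
  ]
}}

```text
clock: 17.08
eef_pos: [554.5, -27.3, 212.7]
tool_rot: [3.141, 0.0, 1.709]
force: [1.0, 0.3, 0.5]
width: 36.3
```

```bash
cat > items.py <<'E'
from h import *
def items(im,lo=None):
    hsv=cv2.cvtColor(im,cv2.COLOR_BGR2HSV)
    m=((hsv[...,1]<75)).astype(np.uint8);m[:175]=0;m[262:]=0;m[:,:345]=0;m[:,465:]=0
    n,l,stt,c=cv2.connectedComponentsWithStats(m)
    for k in range(1,n):
        if not 25<stt[k,4]<300: continue
        p=np.argwhere(l==k)[:,::-1].astype(float);w=np.array([ray("top",*q,8)[:2] for q in p]);e,V=np.linalg.eigh(np.cov(w.T))
        print(stt[k,4],c[k].round(1),w.mean(0).round(1),'long axis deg',np.degrees(np.arctan2(V[1,1],V[0,1])).round(),np.sqrt(e).round(1))
E
python3 - <<'E'
from items import *
a=viewer.get_image("top");b=viewer.get_image("side");items(a)
cv2.imwrite("pics/c6.png",side_by(crop(a,140,185,200,245,6),crop(b,235,165,285,205,8)))
delta([442,-225,100])
E
```

```text
67 [413.1 200.5] [ 541.  -306.5] long axis deg 142.0 [ 3.7 10.5]
62 [428.8 230.6] [ 465.  -346.2] long axis deg 140.0 [3.7 9.7]
tcp [554.6 -33.7 212.3] rpy [-180.     0.3   97.3] clk 17.18
shift tool units [-3.5  -2.72  2.26] in target-tool [-3.5  -2.72  2.26] rot units [0. 0. 0.]
```

View pics/c6.png

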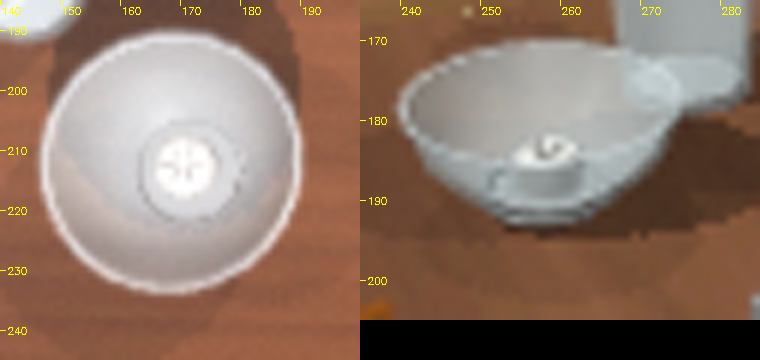

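Run:
```python
from h import *
b=viewer.get_image("side");a=viewer.get_image("top")
for l,z in(("fresh_mid",8),("aid0_mid",6)):
  for c in("side","top"):
    for d in viewer.find_in(c,l):
      u,v=d["location"][0]*560,d["location"][1]*420;print(l,c,round(u),round(v),round(d["score"],2),ray(c,u,v,z).round())
cv2.imwrite("pics/x2.png",a)
```

```text
fresh_mid side 303 312 0.74 [ 439. -229.    8.]
fresh_mid side 459 307 0.65 [ 723. -313.    8.]
fresh_mid side 310 222 0.26 [570.  66.   8.]
fresh_mid top 430 228 0.4 [ 471. -350.    8.]
aid0_mid side 373 332 0.54 [ 540. -313.    6.]
aid0_mid top 166 212 0.74 [494. 324.   6.]
aid0_mid top 416 201 0.46 [ 540. -315.    6.]
```

>>> {"method": "apply_moves", "body": {
  "series": [
    [[-0.7,-0.54,0.4,0,0,0],[-0.7,-0.54,0.46,0,0,0],[-0.7,-0.54,0.46,0,0,0],[-0.7,-0.54,0.46,0,0,0],[-0.7,-0.54,0.46,0,0,-0.1]]
  ],
  "claw": 0.2
}}

```text
clock: 18.1
eef_pos: [444.8, -217.5, 99.6]
tool_rot: [3.141, 0.0, 1.722]
force: [0.2, -0.8, -0.1]
width: 51.0
```

Run:
```python
from h import *
delta([441,-226,4],np.radians(97.76))
b=viewer.get_image("side");cv2.imwrite("pics/c7.png",crop(b,270,240,410,360,5))
for d in viewer.find_in("side","fresh_mid"):
      u,v=d["location"][0]*560,d["location"][1]*420;print(round(u),round(v),round(d["score"],2),ray("side",u,v,8).round())
```

```text
tcp [ 444.8 -217.5   99.6] rpy [180.    0.   98.7] clk 18.1
shift tool units [-0.16 -0.1   1.91] in target-tool [-0.16 -0.1   1.91] rot units [0.01 0.   0.15]
306 308 0.53 [ 448. -222.    8.]
```

View pics/c7.png

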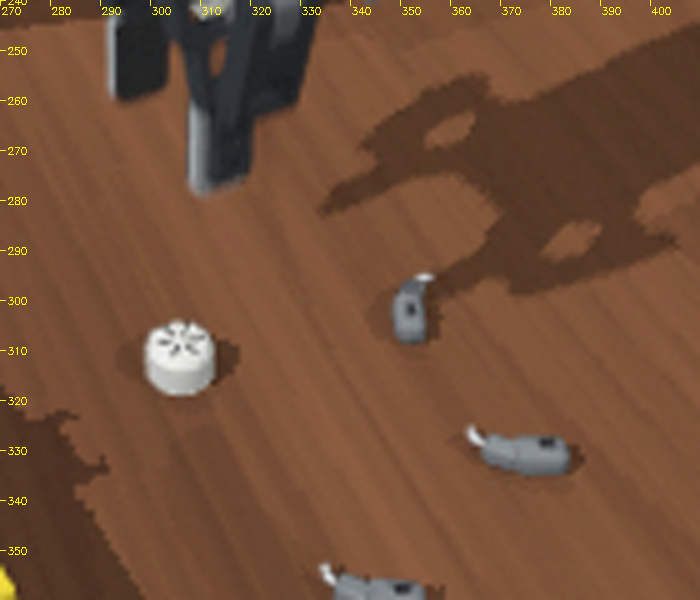

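>>> {"method": "apply_moves", "body": {
  "series": [
    [[-0.18,-0.06,0.4,0,0,0],[0,0,0.5,0,0,0],[0,0,0.5,0,0,0],[0,0,0.3,0,0,0],[0,0,0.19,0,0,0]]
  ]
}}

```text
clock: 18.82
eef_pos: [443.6, -226.0, 5.0]
tool_rot: [-3.141, -0.0, 1.721]
force: [0.9, 0.0, 0.3]
width: 51.3
```

>>> {"method": "apply_moves", "body": {
  "series": [
    [[0,0,0,0,0,0],[0,0,0,0,0,0],[0,0,0,0,0,0],[0,0,0,0,0,0],[0,0,0,0,0,0]]
  ],
  "claw": -1
}}

```text
clock: 19.45
eef_pos: [443.5, -227.1, 6.1]
tool_rot: [3.141, 0.001, 1.719]
force: [-0.8, 0.3, 6.6]
width: 22.3
```

>>> {"method": "apply_moves", "body": {
  "series": [
    [[0,0,-0.3,0,0,0],[0,0,-0.6,0,0,0],[0,0,-0.6,0,0,0],[0,0,-0.6,0,0,0],[0,0,-0.4,0,0,0]]
  ]
}}

```text
clock: 20.08
eef_pos: [443.3, -227.2, 132.6]
tool_rot: [3.14, 0.001, 1.719]
force: [0.6, -0.5, -0.6]
width: 22.4
```

Run:
```python
from h import *
p=np.array([660,61.7]);c,s=np.cos(.1355),np.sin(.1355)
T=lambda l:p+np.array([[c,-s],[s,c]])@np.array(l)
for l in([-97,44],[-97,8],[-97,-26],[-97,-58]):print(l,T(l).round(1))
delta([*T([-95,42]),130],np.radians(97.76))
```

```text
[-97, 44] [557.9  92.2]
[-97, 8] [562.8  56.5]
[-97, -26] [567.4  22.8]
[-97, -58] [571.7  -8.9]
tcp [ 443.3 -227.2  132.6] rpy [1.799e+02 1.000e-01 9.850e+01] clk 20.07
shift tool units [5.94 3.25 0.05] in target-tool [5.98 3.18 0.05] rot units [0.01 0.01 0.12]
```

>>> {"method": "apply_moves", "body": {
  "series": [
    [[0.7,0.38,0,0,0,0],[0.9,0.48,0,0,0,0.1],[0.9,0.48,0,0,0,0],[0.9,0.48,0,0,0,0],[0.9,0.48,0,0,0,0]]
  ]
}}

```text
clock: 20.7
eef_pos: [526.9, 3.6, 131.3]
tool_rot: [3.141, 0.0, 1.708]
force: [1.2, -0.4, -0.2]
width: 22.5
```

>>> {"method": "apply_moves", "body": {
  "series": [
    [[0.9,0.48,0,0,0,0],[0.7,0.38,0,0,0,0],[0,0,0,0,0,0],[0,0,0,0,0,0],[0,0,0,0,0,0]]
  ]
}}

```text
clock: 21.32
eef_pos: [557.7, 85.4, 130.6]
tool_rot: [-3.141, 0.001, 1.706]
force: [0.2, -0.5, -0.5]
width: 22.5
```

Run:
```python
from h import *
print(st()[0]['width'])
delta([560.2,90.5,16],np.radians(97.76))
b=viewer.get_image("side");a=viewer.get_image("top");cv2.imwrite("pics/t3.png",a);cv2.imwrite("pics/s3.png",b)
from items import items;items(a)
```

```text
22.492427743843436
tcp [557.7  85.4 130.6] rpy [-1.799e+02  1.000e-01  9.780e+01] clk 21.32
shift tool units [0.1  0.07 2.29] in target-tool [0.09 0.06 2.29] rot units [-0.01  0.01  0.  ]
64 [382.4 200.8] [ 538.2 -228.3] long axis deg 55.0 [3.7 9.7]
66 [413.2 200.4] [ 541.1 -306.8] long axis deg 143.0 [ 3.7 10.4]
62 [428.8 230.6] [ 465.  -346.2] long axis deg 140.0 [3.7 9.7]
134 [348.5 254.1] [ 400.  -143.7] long axis deg -162.0 [ 6.  13.2]
```

>>> {"method": "apply_moves", "body": {
  "series": [
    [[0.1,0.06,0.4,0,0,0],[0,0,0.6,0,0,0],[0,0,0.6,0,0,0],[0,0,0.5,0,0,0],[0,0,0.17,0,0,0]]
  ]
}}

```text
clock: 22.05
eef_pos: [559.3, 91.7, 15.7]
tool_rot: [-3.138, 0.001, 1.708]
force: [-4.5, -0.7, 27.8]
width: 22.6
```

>>> {"method": "apply_moves", "body": {
  "series": [
    [[0,0,0,0,0,0],[0,0,0,0,0,0],[0,0,0,0,0,0],[0,0,0,0,0,0],[0,0,-0.2,0,0,0]]
  ],
  "claw": -0.2
}}

```text
clock: 22.68
eef_pos: [560.3, 92.0, 27.0]
tool_rot: [-3.141, 0.0, 1.708]
force: [0.1, 0.4, -1.0]
width: 34.3
```

>>> {"method": "apply_moves", "body": {
  "series": [
    [[0,0,-0.6,0,0,0],[0,0,-0.6,0,0,0],[0,0,-0.6,0,0,0],[0,0,-0.6,0,0,0],[0,0,-0.2,0,0,0]]
  ]
}}

```text
clock: 23.3
eef_pos: [561.9, 94.3, 159.6]
tool_rot: [3.137, -0.002, 1.71]
force: [-0.5, 0.4, 0.3]
width: 34.2
```

Run:
```python
from h import *
# aid 0 : centre(538.2,-228.3), axis 55 -> tool x at 145 deg (or -35)
for y in(145,-35):
  delta([538.2,-228.3,120],np.radians(y))
print(st()[0]['qpos'])
```

```text
tcp [561.9  94.3 159.6] rpy [ 1.797e+02 -1.000e-01  9.800e+01] clk 23.3
shift tool units [-6.33 -1.37  0.77] in target-tool [-3.31 -5.56  0.79] rot units [ 0.05  0.   -7.84]
tcp [561.9  94.3 159.6] rpy [ 1.797e+02 -1.000e-01  9.800e+01] clk 23.3
shift tool units [-6.33 -1.37  0.77] in target-tool [3.31 5.56 0.79] rot units [ 1.000e-02 -6.000e-02  2.216e+01]
[-0.05357588  0.61028266 -0.24792245  1.81840193  0.21009362  0.73316529
  1.29513612]
```

>>> {"method": "apply_moves", "body": {
  "series": [
    [[-1,-0.2,0,0,0,0],[-1,-0.2,0,0,0,0],[-1,-0.2,0,0,0,0],[-1,-0.2,0,0,0,0],[-1,-0.2,0,0,0,0]]
  ],
  "claw": -0.2
}}

```text
clock: 23.92
eef_pos: [545.2, -162.6, 156.6]
tool_rot: [3.141, -0.001, 1.709]
force: [-0.2, 0.1, -0.1]
width: 34.2
```

>>> {"method": "apply_moves", "body": {
  "series": [
    [[0,0,0,0,0,1],[0,0,0,0,0,1],[0,0,0,0,0,1],[0,0,0,0,0,1],[0,0,0,0,0,1]]
  ]
}}

```text
clock: 24.55
eef_pos: [545.3, -161.0, 156.5]
tool_rot: [-3.141, -0.001, 1.182]
force: [-0.6, 0.3, -0.2]
width: 34.3
```

>>> {"method": "apply_moves", "body": {
  "series": [
    [[0,0,0,0,0,1],[0,0,0,0,0,1],[0,0,0,0,0,1],[0,0,0,0,0,1],[0,0,0,0,0,1]]
  ]
}}

```text
clock: 25.18
eef_pos: [545.3, -160.9, 156.4]
tool_rot: [-3.141, -0.0, 0.659]
force: [0.4, -0.3, -0.6]
width: 34.1
```

>>> {"method": "apply_moves", "body": {
  "series": [
    [[0,0,0,0,0,1],[0,0,0,0,0,1],[0,0,0,0,0,1],[0,0,0,0,0,1],[0,0,0,0,0,1]]
  ]
}}

```text
clock: 25.8
eef_pos: [545.3, -160.9, 156.4]
tool_rot: [-3.141, 0.0, 0.135]
force: [-0.5, 0.6, 0.9]
width: 34.3
```

>>> {"method": "apply_moves", "body": {
  "series": [
    [[0,0,0,0,0,1],[0,0,0,0,0,1],[0,0,0,0,0,1],[0,0,0,0,0,1],[0,0,0,0,0,1]]
  ]
}}

```text
clock: 26.42
eef_pos: [545.3, -160.9, 156.4]
tool_rot: [-3.141, 0.001, -0.388]
force: [-1.3, 0.0, 0.3]
width: 34.2
```

Run:
```python
from items import *
a=viewer.get_image("top");b=viewer.get_image("side");items(a)
cv2.imwrite("pics/c8.png",side_by(crop(a,230,160,320,212,5),crop(a,370,190,400,212,10)))
for d in viewer.find_in("side","aid0_mid"):
  u,v=d["location"][0]*560,d["location"][1]*420;print(round(u),round(v),round(d["score"],2),ray("side",u,v,6).round())
delta([538.2,-228.3,90],np.radians(-35))
```

```text
62 [428.8 230.6] [ 465.  -346.2] long axis deg 140.0 [3.7 9.7]
tcp [ 545.3 -161.1  156.5] rpy [180.   0. -22.] clk 26.57
shift tool units [0.37 1.3  1.33] in target-tool [0.65 1.18 1.33] rot units [0.   0.01 2.17]
```

View pics/c8.png

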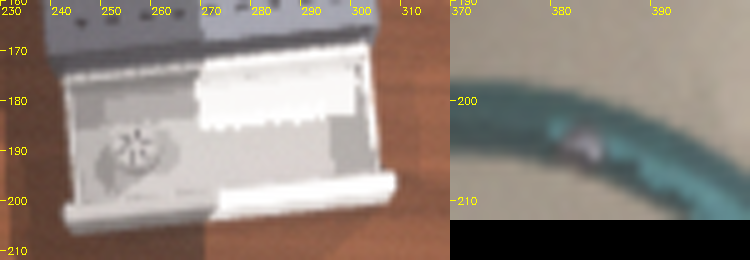

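>>> {"method": "apply_moves", "body": {
  "series": [
    [[0,0,0,0,0,1],[0,0,0,0,0,1],[0,0,0,0,0,0.17],[0.34,0.6,0.6,0,0,0],[0.34,0.64,0.73,0,0,0]]
  ]
}}

```text
clock: 27.2
eef_pos: [538.7, -232.2, 90.3]
tool_rot: [-3.14, -0.002, -0.608]
force: [0.4, -0.5, -0.5]
width: 34.6
```

Run:
```python
from h import *
b=viewer.get_image("side")
for d in viewer.find_in("side","aid0_mid"):
  u,v=d["location"][0]*560,d["location"][1]*420;print(round(u),round(v),round(d["score"],2),ray("side",u,v,6).round())
print(proj("side",[538,-228,6]))
cv2.imwrite("pics/c9.png",crop(b,310,250,410,350,6))
delta([536.5,-230.5,6],np.radians(-35))
```

```text
374 329 0.5 [ 545. -308.    6.]
457 307 0.28 [ 722. -311.    6.]
[350.22944307 300.17822632]
tcp [ 533.7 -236.3   87.3] rpy [179.7   0.2 -35.3] clk 27.3
shift tool units [-0.01 -0.14  1.63] in target-tool [-0.02 -0.13  1.63] rot units [ 0.04  0.04 -0.06]
```

View pics/c9.png

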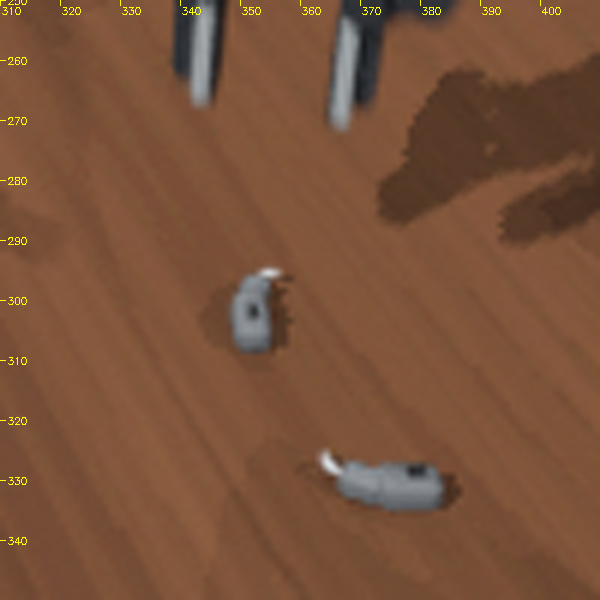

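>>> {"method": "apply_moves", "body": {
  "series": [
    [[0.02,-0.1,0.4,0,0,0],[0,0,0.5,0,0,0],[0,0,0.4,0,0,0],[0,0,0.22,0,0,0],[0,0,0.1,0,0,0]]
  ]
}}

```text
clock: 27.92
eef_pos: [541.1, -228.1, 8.8]
tool_rot: [3.141, 0.001, -0.612]
force: [0.4, -0.2, -0.3]
width: 34.1
```

>>> {"method": "apply_moves", "body": {
  "series": [
    [[0,0,0,0,0,0],[0,0,0,0,0,0],[0,0,0,0,0,0],[0,0,0,0,0,0],[0,0,0,0,0,0]]
  ],
  "claw": -1
}}

```text
clock: 28.55
eef_pos: [541.7, -228.7, 10.1]
tool_rot: [-3.141, -0.001, -0.613]
force: [-0.5, 1.3, 6.6]
width: 6.8
```

>>> {"method": "apply_moves", "body": {
  "series": [
    [[0,0,-0.3,0,0,0],[0,0,-0.6,0,0,0],[0,0,-0.6,0,0,0],[0,0,-0.6,0,0,0],[0,0,-0.4,0,0,0]]
  ]
}}

```text
clock: 29.18
eef_pos: [541.4, -229.1, 136.6]
tool_rot: [3.142, -0.002, -0.614]
force: [-0.1, 0.3, 0.0]
width: 6.5
```

>>> {"method": "apply_moves", "body": {
  "series": [
    [[0,0,0,0,0,-1],[0,0,0,0,0,-1],[0,0,0,0,0,-1],[0,0,0,0,0,-1],[0,0,0,0,0,-1]]
  ]
}}

```text
clock: 29.8
eef_pos: [540.8, -228.9, 135.1]
tool_rot: [3.141, 0.0, -0.086]
force: [-0.2, 0.1, -0.6]
width: 7.2
```

Run:
```python
from h import *
delta([571.7,-6,130],np.radians(7.76))
```

```text
tcp [ 540.8 -228.9  135.1] rpy [180.   0.  -5.] clk 29.8
shift tool units [ 0.23 -4.49  0.1 ] in target-tool [ 1.21 -4.33  0.1 ] rot units [ 0.01  0.   -2.12]
```

>>> {"method": "apply_moves", "body": {
  "series": [
    [[0,0,0,0,0,-1],[0,0,0,0,0,-1],[0,0,0,0,0,-0.12],[0.3,-0.7,0,0,0,0],[0.4,-0.9,0,0,0,0]]
  ]
}}

```text
clock: 30.42
eef_pos: [565.1, -145.7, 134.8]
tool_rot: [3.14, 0.0, 0.127]
force: [0.3, 0.9, -0.3]
width: 6.7
```

>>> {"method": "apply_moves", "body": {
  "series": [
    [[0.3,-0.9,0,0,0,0],[0.2,-0.9,0,0,0,0],[0,-0.8,0,0,0,0],[0,-0.18,0,0,0,0],[0,0,0,0,0,0]]
  ]
}}

```text
clock: 31.05
eef_pos: [571.6, -3.6, 134.7]
tool_rot: [3.141, 0.0, 0.133]
force: [-0.3, -0.8, -0.2]
width: 6.9
```

Run:
```python
from h import *
a=viewer.get_image("top");b=viewer.get_image("side")
u,v=proj("side",[571,-3,130]).astype(int)
print(st()[0]['width']);delta([570.9,-3,22],np.radians(7.76))
cv2.imwrite("pics/c10.png",crop(b,u-35,v-35,u+35,v+60,6))
from items import items;items(a)
```

```text
6.649596813594882
tcp [571.8  -5.7 134.6] rpy [179.9   0.    7.4] clk 31.15
shift tool units [-0.01 -0.06  2.25] in target-tool [-0.01 -0.05  2.25] rot units [ 0.01  0.   -0.05]
64 [413.2 200.5] [ 540.8 -306.7] long axis deg 143.0 [ 3.6 10.3]
62 [428.8 230.6] [ 465.  -346.2] long axis deg 140.0 [3.7 9.7]
```

View pics/c10.png

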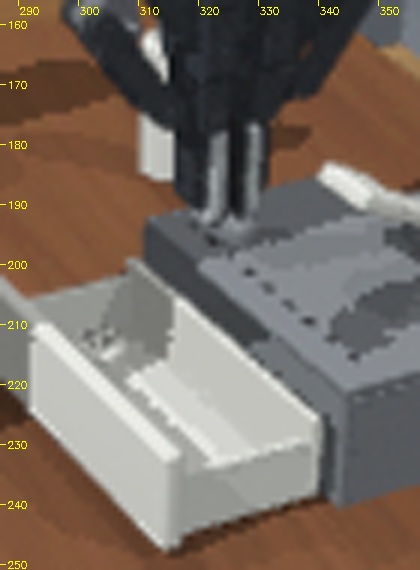

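>>> {"method": "apply_moves", "body": {
  "series": [
    [[0,-0.05,0.4,0,0,-0.05],[0,0,0.6,0,0,0],[0,0,0.6,0,0,0],[0,0,0.5,0,0,0],[0,0,0.15,0,0,0]]
  ]
}}

```text
clock: 31.78
eef_pos: [570.4, -3.2, 20.6]
tool_rot: [3.141, 0.003, 0.135]
force: [0.3, -0.3, 2.3]
width: 6.9
```

>>> {"method": "apply_moves", "body": {
  "series": [
    [[0,0,0,0,0,0],[0,0,0,0,0,0],[0,0,0,0,0,0],[0,0,0,0,0,0],[0,0,-0.2,0,0,0]]
  ],
  "claw": -0.43
}}

```text
clock: 32.4
eef_pos: [570.7, -0.9, 31.9]
tool_rot: [-3.141, 0.002, 0.138]
force: [-0.3, 0.6, 0.6]
width: 24.5
```

>>> {"method": "apply_moves", "body": {
  "series": [
    [[0,0,-0.6,0,0,0],[0,0,-0.6,0,0,0],[0,0,-0.6,0,0,0],[0,0,-0.6,0,0,0],[0,0,-0.2,0,0,0]]
  ]
}}

```text
clock: 33.02
eef_pos: [572.4, -1.1, 164.2]
tool_rot: [3.141, -0.004, 0.138]
force: [0.2, 1.0, -0.2]
width: 24.5
```

Run:
```python
from h import *
delta([538,-310,120],np.radians(53))
```

```text
tcp [572.4  -1.1 164.2] rpy [180.   -0.2   7.9] clk 33.02
shift tool units [-1.53  6.02  0.88] in target-tool [-5.35  3.17  0.88] rot units [ 0.02 -0.03 -7.52]
```

>>> {"method": "apply_moves", "body": {
  "series": [
    [[-0.2,0.8,0,0,0,0],[-0.2,0.9,0,0,0,0],[-0.25,0.9,0.1,0,0,0],[-0.2,0.9,0.2,0,0,0],[-0.2,0.9,0.2,0,0,0]]
  ],
  "claw": -0.2
}}

```text
clock: 33.65
eef_pos: [548.9, -227.3, 136.1]
tool_rot: [-3.141, 0.001, 0.138]
force: [0.2, -0.1, -0.2]
width: 34.3
```

>>> {"method": "apply_moves", "body": {
  "series": [
    [[-0.2,0.9,0.2,0,0,0],[-0.25,0.7,0.2,0,0,0],[0,0,0,0,0,-1],[0,0,0,0,0,-1],[0,0,0,0,0,-1]]
  ]
}}

```text
clock: 34.28
eef_pos: [537.5, -308.3, 116.0]
tool_rot: [-3.14, 0.001, 0.455]
force: [-0.3, -0.0, -0.7]
width: 34.0
```

>>> {"method": "apply_moves", "body": {
  "series": [
    [[0,0,0,0,0,-1],[0,0,0,0,0,-1],[0,0,0,0,0,-1],[0,0,0,0,0,-1],[0,0,0,0,0,-0.5]]
  ]
}}

```text
clock: 34.9
eef_pos: [537.6, -308.2, 116.2]
tool_rot: [-3.14, 0.0, 0.925]
force: [0.4, 0.6, -0.7]
width: 34.1
```

Run:
```python
from items import *
a=viewer.get_image("top");b=viewer.get_image("side");items(a)
u,v=proj("side",[541,-307,6]).astype(int);print(u,v,ray("side",372,330,6),ray("side",377,331,6))
cv2.imwrite("pics/c11.png",side_by(crop(b,u-35,v-40,u+35,v+35,6),crop(a,235,165,313,212,5)))
delta([538,-309.5,9],np.radians(53))
```

```text
62 [428.8 230.6] [ 465.  -346.2] long axis deg 140.0 [3.7 9.7]
371 329 [ 540.16620067 -308.849329      6.        ] [ 547.40593135 -313.7673903     6.        ]
tcp [ 537.6 -308.3  116.2] rpy [-179.9    0.    52.9] clk 35.0
shift tool units [-0.01  0.02  2.14] in target-tool [-0.01  0.02  2.14] rot units [-0.02  0.   -0.02]
```

View pics/c11.png

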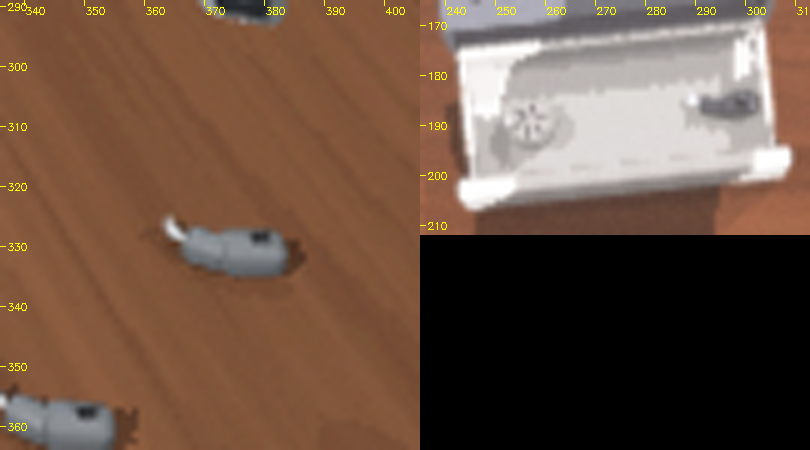

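>>> {"method": "apply_moves", "body": {
  "series": [
    [[0.02,0.14,0.4,0,0,0],[0,0,0.6,0,0,0],[0,0,0.6,0,0,0],[0,0,0.4,0,0,0],[0,0,0.16,0,0,0]]
  ]
}}

```text
clock: 35.62
eef_pos: [543.6, -311.5, 6.9]
tool_rot: [-3.139, 0.001, 0.923]
force: [-0.8, -1.1, 0.9]
width: 34.0
```

>>> {"method": "apply_moves", "body": {
  "series": [
    [[0,0,0,0,0,0],[0,0,0,0,0,0],[0,0,0,0,0,0],[0,0,0,0,0,0],[0,0,0,0,0,0]]
  ],
  "claw": -1
}}

```text
clock: 36.25
eef_pos: [544.5, -312.0, 9.2]
tool_rot: [3.141, 0.0, 0.923]
force: [0.1, -0.3, 0.4]
width: 8.5
```

>>> {"method": "apply_moves", "body": {
  "series": [
    [[0,0,-0.3,0,0,0],[0,0,-0.6,0,0,0],[0,0,-0.6,0,0,0],[0,0,-0.6,0,0,0],[0,0,-0.4,0,0,0]]
  ]
}}

```text
clock: 36.88
eef_pos: [545.1, -312.3, 136.7]
tool_rot: [3.139, -0.0, 0.923]
force: [-0.7, 0.2, -0.4]
width: 8.7
```

>>> {"method": "apply_moves", "body": {
  "series": [
    [[0,0,0,0,0,1],[0,0,0,0,0,1],[0,0,0,0,0,1],[0,0,0,0,0,1],[0,0,0,0,0,1]]
  ]
}}

```text
clock: 37.5
eef_pos: [544.6, -311.9, 135.1]
tool_rot: [3.141, -0.001, 0.396]
force: [0.6, 0.1, -0.2]
width: 8.2
```

>>> {"method": "apply_moves", "body": {
  "series": [
    [[0,0,0,0,0,1],[0,0,0,0,0,1],[0,0,0,0,0,0.5],[0,0,0,0,0,0],[0,0,0,0,0,0]]
  ]
}}

```text
clock: 38.12
eef_pos: [544.5, -311.9, 134.5]
tool_rot: [3.141, -0.0, 0.139]
force: [-0.3, 0.7, -0.2]
width: 8.5
```

Run:
```python
from h import *
delta([567,25,130],np.radians(7.76))
```

```text
tcp [ 544.5 -311.9  134.5] rpy [180.  -0.   8.] clk 38.12
shift tool units [ 1.38 -6.61  0.09] in target-tool [ 1.35 -6.62  0.09] rot units [ 0.   -0.    0.03]
```

Run:
```python
from h import *
p=np.array([660,61.7]);c,s=np.cos(.1355),np.sin(.1355);R=np.array([[c,-s],[s,c]])
for n,u,v in(("aid0 tip",286,185),("aid0 nose",289,185.5),("aid0 end",301.5,184.5),("cap L",250,189),("cap R",260,188.5)):
  print(n,(R.T@(ray("top",u,v,18)[:2]-p)).round(1))
```

```text
aid0 tip [-94.1 -30.4]
aid0 nose [-96.2 -37.8]
aid0 end [-97.2 -69.7]
cap L [-94.3  61.8]
cap R [-95.8  36.3]
```

>>> {"method": "apply_moves", "body": {
  "series": [
    [[0.2,-0.8,0,0,0,0],[0.2,-0.95,0,0,0,0],[0.2,-1,0,0,0,0],[0.2,-1,0,0,0,0],[0.2,-1,0,0,0,0]]
  ]
}}

```text
clock: 38.75
eef_pos: [561.5, -68.2, 134.2]
tool_rot: [-3.141, -0.0, 0.138]
force: [0.3, -0.5, -0.3]
width: 8.5
```

>>> {"method": "apply_moves", "body": {
  "series": [
    [[0.2,-1,0,0,0,0],[0.15,-0.8,0,0,0,0],[0,-0.2,0,0,0,0],[0,0,0,0,0,0],[0,0,0,0,0,0]]
  ]
}}

```text
clock: 39.38
eef_pos: [564.9, 29.4, 134.1]
tool_rot: [3.14, 0.0, 0.135]
force: [-0.6, -0.6, -0.3]
width: 8.6
```

Run:
```python
from h import *
print(st()[0]['width']);delta([566.2,31.8,21],np.radians(7.76))
```

```text
8.638141063060344
tcp [564.9  29.4 134.1] rpy [179.9   0.    7.7] clk 39.38
shift tool units [ 0.03 -0.05  2.26] in target-tool [ 0.03 -0.04  2.26] rot units [ 0.01  0.   -0.  ]
```

>>> {"method": "apply_moves", "body": {
  "series": [
    [[0.03,-0.04,0.4,0,0,0],[0,0,0.6,0,0,0],[0,0,0.6,0,0,0],[0,0,0.5,0,0,0],[0,0,0.15,0,0,0]]
  ]
}}

```text
clock: 40.0
eef_pos: [565.2, 31.8, 20.1]
tool_rot: [3.141, 0.003, 0.135]
force: [0.3, -0.6, -0.2]
width: 8.7
```

>>> {"method": "apply_moves", "body": {
  "series": [
    [[0,0,0,0,0,0],[0,0,0,0,0,0],[0,0,0,0,0,0],[0,0,0,0,0,0],[0,0,-0.2,0,0,0]]
  ],
  "claw": -0.43
}}

```text
clock: 40.62
eef_pos: [565.6, 33.9, 31.4]
tool_rot: [-3.141, 0.001, 0.138]
force: [-0.2, 1.4, -0.1]
width: 24.5
```

>>> {"method": "apply_moves", "body": {
  "series": [
    [[0,0,-0.6,0,0,0],[0,0,-0.6,0,0,0],[0,0,-0.3,0,0,0],[0,-0.4,0,0,0,0],[0,-0.35,0,0,0,0]]
  ]
}}

```text
clock: 41.25
eef_pos: [560.7, 71.8, 106.6]
tool_rot: [-3.141, 0.0, 0.138]
force: [-0.5, 0.6, -1.1]
width: 24.2
```

>>> {"method": "apply_moves", "body": {
  "series": [
    [[0,0,0,0,0,0],[0,0,0,0,0,0],[0,0,0,0,0,0],[0,0,0,0,0,0],[0,0,0,0,0,0]]
  ],
  "claw": -1
}}

```text
clock: 41.88
eef_pos: [561.0, 70.6, 106.4]
tool_rot: [3.142, 0.0, 0.137]
force: [-0.2, -0.1, -0.0]
width: 0.2
```

Run:
```python
from h import *
p=np.array([660,61.7]);c,s=np.cos(.1355),np.sin(.1355);R=np.array([[c,-s],[s,c]])
delta([*(p+R@[-96,21]),18],np.radians(7.76))
b=viewer.get_image("side");cv2.imwrite("pics/s12.png",b)
```

```text
tcp [561.   70.6 106.4] rpy [180.    0.    7.9] clk 41.88
shift tool units [0.02 0.02 1.77] in target-tool [0.02 0.02 1.77] rot units [0.   0.   0.02]
```

>>> {"method": "apply_moves", "body": {
  "series": [
    [[0.02,0.0,0.4,0,0,0],[0,0,0.5,0,0,0],[0,0,0.5,0,0,0],[0,0,0.25,0,0,0],[0,0,0.1,0,0,0]]
  ]
}}

```text
clock: 42.55
eef_pos: [562.7, 69.0, 19.9]
tool_rot: [3.14, -0.001, 0.136]
force: [-3.5, -6.6, 27.7]
width: 0.0
```

>>> {"method": "apply_moves", "body": {
  "series": [
    [[0,-0.06,0,0,0,0],[0,-0.06,0,0,0,0],[0,-0.06,0,0,0,0],[0,-0.06,0,0,0,0],[0,-0.02,0,0,0,0]]
  ]
}}

```text
clock: 43.18
eef_pos: [562.7, 81.3, 21.0]
tool_rot: [3.139, -0.005, 0.136]
force: [0.4, -6.1, 10.7]
width: -0.2
```

>>> {"method": "apply_moves", "body": {
  "series": [
    [[0,0.1,-0.2,0,0,0],[0,0,-0.6,0,0,0],[0,0,-0.6,0,0,0],[0,0,-0.6,0,0,0],[0,0.5,-0.2,0,0,0]]
  ]
}}

```text
clock: 43.8
eef_pos: [565.2, 56.8, 131.3]
tool_rot: [-3.14, -0.003, 0.142]
force: [0.7, -0.6, 0.7]
width: 0.2
```

Run:
```python
from h import *
delta([463,-343,130],np.radians(50))
```

```text
tcp [565.2  56.8 131.3] rpy [-179.9   -0.2    8.1] clk 43.8
shift tool units [-3.16  7.63  0.  ] in target-tool [-7.44  3.57  0.03] rot units [-0.01 -0.04 -6.98]
```

>>> {"method": "apply_moves", "body": {
  "series": [
    [[-0.35,0.8,0,0,0,0],[-0.4,0.95,0,0,0,0],[-0.4,0.95,0,0,0,0],[-0.4,0.95,0,0,0,0],[-0.4,0.95,0,0,0,0]]
  ],
  "claw": -0.2
}}

```text
clock: 44.42
eef_pos: [498.9, -188.4, 129.6]
tool_rot: [-3.142, -0.0, 0.138]
force: [-0.4, -0.1, -0.3]
width: 34.6
```

>>> {"method": "apply_moves", "body": {
  "series": [
    [[-0.4,0.95,0,0,0,0],[-0.4,0.95,0,0,0,0],[-0.4,0.95,0,0,0,0],[0,0.18,0,0,0,0],[0,0,0,0,0,-1]]
  ]
}}

```text
clock: 45.05
eef_pos: [460.6, -346.0, 129.3]
tool_rot: [3.141, 0.0, 0.243]
force: [0.3, -0.1, -0.6]
width: 34.3
```

>>> {"method": "apply_moves", "body": {
  "series": [
    [[0,0,0,0,0,-1],[0,0,0,0,0,-1],[0,0,0,0,0,-1],[0,0,0,0,0,-1],[0,0,0,0,0,-1]]
  ]
}}

```text
clock: 45.68
eef_pos: [461.2, -344.1, 129.3]
tool_rot: [-3.141, -0.0, 0.771]
force: [0.4, -0.2, 0.1]
width: 34.2
```

Run:
```python
from items import *
a=viewer.get_image("top");b=viewer.get_image("side");items(a)
u,v=proj("side",[465,-346,6]).astype(int);print(u,v)
cv2.imwrite("pics/c12.png",side_by(crop(b,u-35,v-35,u+35,v+35,6),crop(a,235,165,313,212,5)))
delta([463,-343,9],np.radians(50))
for d in viewer.find_in("side","aid0_mid"):
  u,v=d["location"][0]*560,d["location"][1]*420;print(round(u),round(v),round(d["score"],2),ray("side",u,v,6).round())
```

```text
343 357
tcp [ 461.1 -344.3  129.3] rpy [-180.   -0.   44.] clk 45.77
shift tool units [0.04 0.01 2.41] in target-tool [0.04 0.01 2.41] rot units [-0.   -0.01 -1.  ]
```

View pics/c12.png

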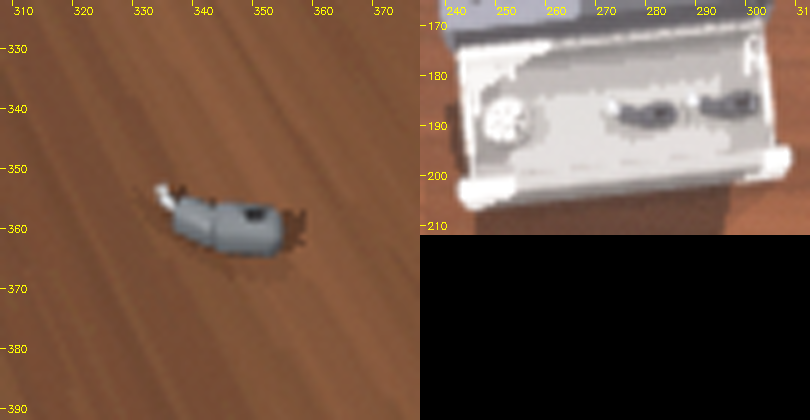

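Run:
```python
from h import *
print(ray("side",347.5,360,6),ray("side",345,359.5,6))
w=ray("side",347,360,6);delta([w[0],w[1],9],np.radians(50))
```

```text
[ 469.87532818 -352.62666418    6.        ] [ 466.41462992 -350.41439832    6.        ]
tcp [ 461.1 -344.4  129.3] rpy [-180.    -0.    43.9] clk 45.83
shift tool units [0.   0.23 2.4 ] in target-tool [-0.02  0.22  2.41] rot units [-0.   -0.01 -1.02]
```

>>> {"method": "apply_moves", "body": {
  "series": [
    [[0,0,0,0,0,-1],[0,0.1,0.6,0,0,0],[0,0.1,0.6,0,0,0],[0,0,0.6,0,0,0],[0,0,0.4,0,0,0]]
  ]
}}

```text
clock: 46.45
eef_pos: [468.0, -350.9, 17.7]
tool_rot: [-3.14, 0.0, 0.87]
force: [-0.4, 1.0, 0.4]
width: 34.3
```

>>> {"method": "apply_moves", "body": {
  "series": [
    [[0,0,0.2,0,0,0],[0,0,0,0,0,0],[0,0,0,0,0,0],[0,0,0,0,0,0],[0,0,0,0,0,0]]
  ]
}}

```text
clock: 47.08
eef_pos: [468.6, -352.0, 9.5]
tool_rot: [3.141, 0.0, 0.871]
force: [1.0, 0.6, -0.2]
width: 33.8
```

>>> {"method": "apply_moves", "body": {
  "series": [
    [[0,0,0,0,0,0],[0,0,0,0,0,0],[0,0,0,0,0,0],[0,0,0,0,0,0],[0,0,0,0,0,0]]
  ],
  "claw": -1
}}

```text
clock: 47.7
eef_pos: [468.4, -351.8, 9.3]
tool_rot: [3.141, 0.0, 0.871]
force: [-1.7, 0.4, 5.7]
width: 8.7
```

>>> {"method": "apply_moves", "body": {
  "series": [
    [[0,0,-0.3,0,0,0],[0,0,-0.6,0,0,0],[0,0,-0.6,0,0,0],[0,0,-0.6,0,0,0],[0,0,-0.4,0,0,0]]
  ]
}}

```text
clock: 48.32
eef_pos: [468.8, -352.1, 136.1]
tool_rot: [3.14, 0.0, 0.871]
force: [0.8, -0.1, -0.3]
width: 8.4
```

>>> {"method": "apply_moves", "body": {
  "series": [
    [[0,0,0,0,0,1],[0,0,0,0,0,1],[0,0,0,0,0,1],[0,0,0,0,0,1],[0,0,0,0,0,1]]
  ]
}}

```text
clock: 48.95
eef_pos: [468.3, -351.6, 134.6]
tool_rot: [3.142, -0.0, 0.344]
force: [-0.6, -0.2, 0.4]
width: 8.1
```

>>> {"method": "apply_moves", "body": {
  "series": [
    [[0,0,0,0,0,1],[0,0,0,0,0,1],[0,0,0,0,0,0],[0,0,0,0,0,0],[0,0,0,0,0,0]]
  ]
}}

```text
clock: 49.58
eef_pos: [468.3, -351.7, 134.1]
tool_rot: [-3.141, 0.0, 0.139]
force: [-0.2, -0.4, -0.1]
width: 8.3
```

Run:
```python
from h import *
p=np.array([660,61.7]);c,s=np.cos(.1355),np.sin(.1355);R=np.array([[c,-s],[s,c]])
print((R.T@(ray("top",269.5,186.5,18)[:2]-p)).round(1),(R.T@(ray("top",273,187.5,18)[:2]-p)).round(1),(R.T@(ray("top",256,189,18)[:2]-p)).round(1))
t=p+R@[-100,19];print(t)
delta([*t,134],np.radians(7.76))
```

```text
[-93.4  11.8] [-96.9   3.2] [-96.   46.6]
[558.34997963  67.01726985]
tcp [ 468.3 -351.7  134.1] rpy [-180.     0.     7.9] clk 49.58
shift tool units [ 2.94 -8.05  0.  ] in target-tool [ 2.92 -8.05  0.  ] rot units [-0.    0.    0.03]
```

>>> {"method": "apply_moves", "body": {
  "series": [
    [[0.33,-0.8,0,0,0,0],[0.33,-0.95,0,0,0,0],[0.35,-0.95,0,0,0,0],[0.35,-0.95,0,0,0,0],[0.35,-0.95,0,0,0,0]]
  ]
}}

```text
clock: 50.2
eef_pos: [521.8, -110.6, 134.1]
tool_rot: [-3.142, -0.0, 0.138]
force: [0.2, -0.1, -0.3]
width: 8.6
```

>>> {"method": "apply_moves", "body": {
  "series": [
    [[0.35,-0.95,0,0,0,0],[0.35,-0.95,0,0,0,0],[0.35,-0.95,0,0,0,0],[0.2,-0.65,0,0,0,0],[0,0,0,0,0,0]]
  ]
}}

```text
clock: 50.82
eef_pos: [559.5, 74.0, 133.7]
tool_rot: [-3.139, -0.0, 0.145]
force: [0.1, -0.4, 0.3]
width: 8.3
```

>>> {"method": "apply_moves", "body": {
  "series": [
    [[0,0,0,0,0,0],[0,0,0,0,0,0],[0,0,0,0,0,0],[0,0,0,0,0,0],[0,0,0,0,0,0]]
  ]
}}

```text
clock: 51.45
eef_pos: [559.3, 69.6, 133.9]
tool_rot: [-3.142, 0.0, 0.137]
force: [0.0, 0.9, 0.2]
width: 8.4
```

Run:
```python
from h import *
p=np.array([660,61.7]);c,s=np.cos(.1355),np.sin(.1355);R=np.array([[c,-s],[s,c]])
print(st()[0]['width'])
delta([*(p+R@[-98,21.5]),21],np.radians(7.76))
```

```text
8.417983026653689
tcp [559.3  69.6 133.9] rpy [-180.     0.     7.9] clk 51.45
shift tool units [ 0.02 -0.    2.26] in target-tool [ 0.01 -0.    2.26] rot units [-0.    0.    0.02]
```

>>> {"method": "apply_moves", "body": {
  "series": [
    [[0.01,0,0.4,0,0,0],[0,0,0.6,0,0,0],[0,0,0.6,0,0,0],[0,0,0.4,0,0,0],[0,0,0.14,0,0,0]]
  ]
}}

```text
clock: 52.08
eef_pos: [559.0, 69.7, 25.7]
tool_rot: [-3.142, 0.002, 0.138]
force: [-0.2, 0.7, 0.5]
width: 8.7
```

>>> {"method": "apply_moves", "body": {
  "series": [
    [[0,0,0.1,0,0,0],[0,0,0,0,0,0],[0,0,0,0,0,0],[0,0,0,0,0,0],[0,0,0,0,0,0]]
  ]
}}

```text
clock: 52.7
eef_pos: [559.9, 69.9, 22.2]
tool_rot: [-3.142, -0.0, 0.138]
force: [-0.4, -0.6, -0.3]
width: 8.6
```

>>> {"method": "apply_moves", "body": {
  "series": [
    [[0,0,0,0,0,0],[0,0,0,0,0,0],[0,0,0,0,0,0],[0,0,0,0,0,0],[0,0,-0.2,0,0,0]]
  ],
  "claw": -0.58
}}

```text
clock: 53.32
eef_pos: [559.1, 69.8, 31.7]
tool_rot: [-3.142, 0.002, 0.138]
force: [-1.2, -1.3, 0.5]
width: 18.0
```

>>> {"method": "apply_moves", "body": {
  "series": [
    [[0,0,-0.6,0,0,0],[0,0,-0.8,0,0,0],[0,0,-0.8,0,0,0],[-0.6,0,-0.4,0,0,0],[-0.9,0,0,0,0,0]]
  ]
}}

```text
clock: 53.95
eef_pos: [487.2, 59.7, 164.2]
tool_rot: [-3.141, -0.006, 0.138]
force: [0.4, -0.6, -0.6]
width: 18.1
```

>>> {"method": "apply_moves", "body": {
  "series": [
    [[-1,0,0,0,0,0],[-0.8,0,0,0,0,0],[0,0,0,0,0,0],[0,0,0,0,0,0],[0,0,0,0,0,0]]
  ],
  "claw": -1
}}

```text
clock: 54.58
eef_pos: [397.9, 47.4, 162.2]
tool_rot: [3.142, -0.002, 0.138]
force: [0.4, -0.2, 0.5]
width: 0.1
```

Run:
```python
from items import *
a=viewer.get_image("top");b=viewer.get_image("side");items(a)
cv2.imwrite("pics/c13.png",side_by(crop(a,235,165,313,212,5),crop(b,285,190,345,250,6)))
p=np.array([660,61.7]);c,s=np.cos(.1355),np.sin(.1355);R=np.array([[c,-s],[s,c]])
delta([*(p+R@[-175,0]),30],np.radians(7.76))
```

```text
tcp [397.3  47.3 161.9] rpy [180.   -0.    7.9] clk 54.67
shift tool units [1.74 0.43 2.64] in target-tool [1.74 0.42 2.64] rot units [ 0.   -0.    0.02]
```

View pics/c13.png

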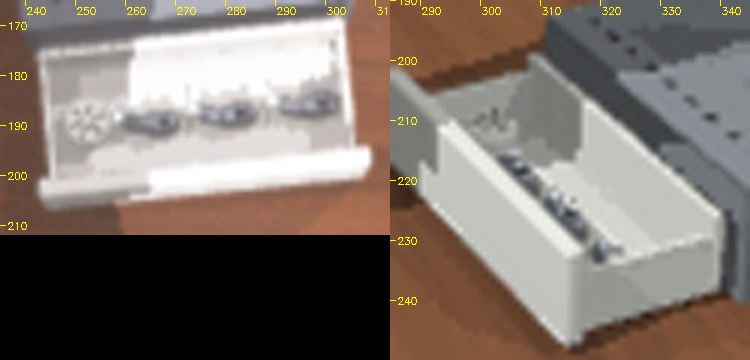

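>>> {"method": "apply_moves", "body": {
  "series": [
    [[0.55,0.14,0.3,0,0,0],[0.6,0.14,0.5,0,0,0],[0.59,0.14,0.7,0,0,0],[0,0,0.8,0,0,0],[0,0,0.4,0,0,0]]
  ]
}}

```text
clock: 55.3
eef_pos: [485.0, 38.2, 24.5]
tool_rot: [-3.141, 0.003, 0.137]
force: [-0.5, 0.4, -0.2]
width: 0.0
```

>>> {"method": "apply_moves", "body": {
  "series": [
    [[0.1,0,0,0,0,0],[0.1,0,0,0,0,0],[0.1,0,0,0,0,0],[0.1,0,0,0,0,0],[0.1,0,0,0,0,0]]
  ]
}}

```text
clock: 55.92
eef_pos: [510.8, 41.9, 27.4]
tool_rot: [-3.142, -0.001, 0.138]
force: [0.9, -0.8, -0.6]
width: 0.4
```

Run:
```python
from h import *
p=np.array([660,61.7]);c,s=np.cos(.1355),np.sin(.1355);R=np.array([[c,-s],[s,c]])
print((R.T@(st()[0]['eef_pos'][:2]-p)),st()[0]['force'])
delta([*(p+R@[-75.5,0]),25],np.radians(7.76))
```

```text
[-150.46482967    0.57835198] [ 0.88090421 -0.75216544 -0.62759725]
tcp [510.8  41.9  27.4] rpy [-180.    -0.     7.9] clk 55.92
shift tool units [1.5  0.02 0.05] in target-tool [1.5  0.01 0.05] rot units [-0.   -0.01  0.02]
```

>>> {"method": "apply_moves", "body": {
  "series": [
    [[0.1,0,0,0,0,0],[0.1,0,0,0,0,0],[0.1,0,0,0,0,0],[0.1,0,0,0,0,0],[0.1,0,0,0,0,0]]
  ]
}}

```text
clock: 56.55
eef_pos: [534.8, 45.1, 26.8]
tool_rot: [-3.142, 0.001, 0.138]
force: [-4.2, -1.2, 2.6]
width: -0.4
```

>>> {"method": "apply_moves", "body": {
  "series": [
    [[0.1,0,0,0,0,0],[0.1,0,0,0,0,0],[0.1,0,0,0,0,0],[0.1,0,0,0,0,0],[0.1,0,0,0,0,0]]
  ]
}}

```text
clock: 57.18
eef_pos: [559.7, 48.4, 26.8]
tool_rot: [3.141, 0.001, 0.138]
force: [-5.6, -1.3, 2.8]
width: 0.2
```

>>> {"method": "apply_moves", "body": {
  "series": [
    [[0.1,0,0,0,0,0],[0.1,0,0,0,0,0],[0,0,0,0,0,0],[0,0,0,0,0,0],[0,0,0,0,0,0]]
  ]
}}

```text
clock: 57.8
eef_pos: [569.5, 49.7, 26.8]
tool_rot: [3.141, 0.0, 0.137]
force: [-3.6, -2.0, 0.5]
width: 0.1
```

>>> {"method": "apply_moves", "body": {
  "series": [
    [[0.05,0,0,0,0,0],[0.05,0,0,0,0,0],[0.05,0,0,0,0,0],[0.05,0,0,0,0,0],[0.04,0,0,0,0,0]]
  ]
}}

```text
clock: 58.42
eef_pos: [581.1, 51.2, 26.8]
tool_rot: [3.141, 0.001, 0.137]
force: [-4.6, -2.1, 1.5]
width: 0.2
```

>>> {"method": "apply_moves", "body": {
  "series": [
    [[0.04,0,0,0,0,0],[0.02,0,0,0,0,0],[0,0,0,0,0,0],[0,0,0,0,0,0],[0,0,0,0,0,0]]
  ]
}}

```text
clock: 59.05
eef_pos: [584.3, 51.6, 26.8]
tool_rot: [3.141, 0.001, 0.137]
force: [-4.2, -3.2, 1.1]
width: 0.0
```

>>> {"method": "apply_moves", "body": {
  "series": [
    [[0.03,0,0,0,0,0],[0,0,0,0,0,0],[0,0,0,0,0,0],[0,0,0,0,0,0],[0,0,0,0,0,0]]
  ]
}}

```text
clock: 59.68
eef_pos: [585.6, 51.8, 26.8]
tool_rot: [3.141, 0.001, 0.137]
force: [-4.1, -2.2, 1.3]
width: 0.2
```

>>> {"method": "apply_moves", "body": {
  "series": [
    [[0.03,0,0,0,0,0],[0.0,0,0,0,0,0],[0,0,0,0,0,0],[0,0,0,0,0,0],[0,0,0,0,0,0]]
  ]
}}

```text
clock: 60.3
eef_pos: [587.1, 52.0, 26.8]
tool_rot: [3.141, 0.001, 0.137]
force: [-4.5, -3.4, 0.5]
width: 0.1
```

>>> {"method": "apply_moves", "body": {
  "series": [
    [[0.03,0,0,0,0,0],[0,0,0,0,0,0],[0,0,0,0,0,0],[0,0,0,0,0,0],[0,0,0,0,0,0]]
  ]
}}

```text
clock: 60.92
eef_pos: [587.6, 52.1, 26.8]
tool_rot: [3.141, 0.003, 0.137]
force: [-5.8, -3.6, 3.0]
width: 0.2
```

>>> {"method": "apply_moves", "body": {
  "series": [
    [[0.03,0,0,0,0,0],[0.0,0,0,0,0,0],[0,0,0,0,0,0],[0,0,0,0,0,0],[0,0,0,0,0,0]]
  ]
}}

```text
clock: 61.55
eef_pos: [587.8, 52.1, 26.8]
tool_rot: [-3.142, 0.005, 0.137]
force: [-8.9, -4.1, 6.2]
width: -0.2
```

>>> {"method": "apply_moves", "body": {
  "series": [
    [[0.03,0,0,0,0,0],[0.0,0,0,0,0,0],[0,0,0,0,0,0],[0,0,0,0,0,0],[0,0,0,0,0,0]]
  ]
}}

```text
clock: 62.18
eef_pos: [587.9, 52.1, 26.7]
tool_rot: [-3.141, 0.008, 0.137]
force: [-10.7, -5.6, 7.8]
width: -0.1
```

At the stop (587.9). Back off slowly and check.

>>> {"method": "apply_moves", "body": {
  "series": [
    [[-0.1,0,0,0,0,0],[-0.1,0,0,0,0,0],[-0.1,0,0,0,0,0],[-0.1,0,0,0,0,0],[-0.1,0,0,0,0,0]]
  ]
}}

```text
clock: 62.8
eef_pos: [567.6, 50.1, 27.1]
tool_rot: [-3.141, -0.001, 0.138]
force: [0.8, 0.2, 1.0]
width: -0.2
```

>>> {"method": "apply_moves", "body": {
  "series": [
    [[-0.2,0,0,0,0,0],[-0.3,0,0,0,0,0],[-0.4,0,0,0,0,0],[-0.5,0,0,0,0,0],[-0.4,0,-0.5,0,0,0]]
  ]
}}

```text
clock: 63.42
eef_pos: [475.2, 37.0, 51.1]
tool_rot: [-3.141, 0.004, 0.138]
force: [0.0, -0.2, 0.7]
width: -0.2
```

>>> {"method": "apply_moves", "body": {
  "series": [
    [[-0.4,0,-1,0,0,0],[-0.4,0,-1,0,0,0],[0,0,-0.6,0,0,0],[0,0,0,0,0,0],[0,0,0,0,0,0]]
  ]
}}

```text
clock: 64.05
eef_pos: [437.8, 31.9, 181.5]
tool_rot: [-3.141, 0.001, 0.138]
force: [-0.8, -0.4, 0.3]
width: -0.0
```

Run:
```python
from h import *
a=viewer.get_image("top");b=viewer.get_image("side");ref=cv2.imread("pics/s0.png");rt=cv2.imread("pics/t0.png")
print(np.abs(b.astype(int)-ref)[205:245,295:340].mean(),np.abs(a.astype(int)-rt)[172:210,235:310].mean())
cv2.imwrite("pics/c14.png",side_by(crop(a,228,112,313,212,4),crop(b,290,175,390,255,4)))
p=np.array([660,61.7]);c,s=np.cos(.1355),np.sin(.1355);R=np.array([[c,-s],[s,c]])
t=p+R@[1,0];print(t)
delta([*t,135],np.radians(7.76))
# pad check via side detection
for cam in("side","top"):
  for d in viewer.find_in(cam,"lever_pad"):
    u,v=d["location"][0]*560,d["location"][1]*420;print(cam,round(u),round(v),round(d["score"],2),(R.T@(ray(cam,u,v,98)[:2]-p)).round())
```

```text
10.350925925925926 30.724327485380115
[660.99083391  61.83508574]
tcp [437.5  31.8 180.9] rpy [-1.8e+02  1.0e-01  7.9e+00] clk 64.15
shift tool units [4.51 0.02 0.91] in target-tool [4.51 0.01 0.92] rot units [-0.    0.02  0.02]
side 226 316 0.68 [-415. -290.]
side 230 205 0.59 [-291.   45.]
side 180 177 0.56 [-360.  254.]
top 160 308 0.84 [-363.  296.]
top 268 138 0.69 [12.  2.]
top 408 303 0.69 [-414. -279.]
```

View pics/c14.png

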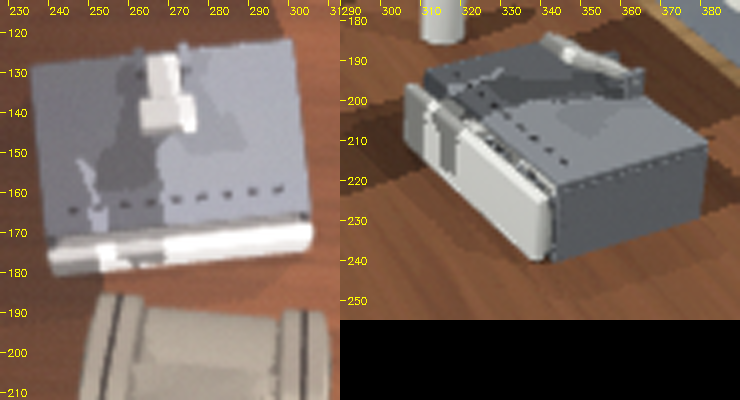

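>>> {"method": "apply_moves", "body": {
  "series": [
    [[0.8,0,0,0,0,0],[0.9,0,0,0,0,0],[0.95,0,0,0,0,0],[0.95,0,0,0,0,0],[0.91,0,0,0,0,0]]
  ]
}}

```text
clock: 64.88
eef_pos: [662.8, 62.9, 180.4]
tool_rot: [-3.142, 0.002, 0.138]
force: [1.2, -0.8, -0.1]
width: -0.3
```

>>> {"method": "apply_moves", "body": {
  "series": [
    [[0,0,0.3,0,0,0],[0,0,0.5,0,0,0],[0,0,0.4,0,0,0],[0,0,0.1,0,0,0],[0,0,0,0,0,0]]
  ]
}}

```text
clock: 65.5
eef_pos: [660.9, 62.5, 116.3]
tool_rot: [-3.142, 0.002, 0.138]
force: [-0.2, -0.2, 0.6]
width: -0.0
```

Run:
```python
from h import *
p=np.array([660,61.7]);c,s=np.cos(.1355),np.sin(.1355);R=np.array([[c,-s],[s,c]])
rt=cv2.imread("pics/t0.png")
print('pad',(R.T@(ray("top",267.5,140.5,98)[:2]-p)).round(1))
delta([*(p+R@[1,0]),105],np.radians(7.76))
```

```text
pad [5.1 4.3]
tcp [660.9  62.5 116.3] rpy [-1.8e+02  1.0e-01  7.9e+00] clk 65.5
shift tool units [-0.    0.01  0.23] in target-tool [-0.    0.01  0.23] rot units [-0.    0.02  0.02]
```

>>> {"method": "apply_moves", "body": {
  "series": [
    [[0,-0.04,0.08,0,0,0],[0,0,0.08,0,0,0],[0,0,0.08,0,0,0],[0,0,0.08,0,0,0],[0,0,0.08,0,0,0]]
  ]
}}

```text
clock: 66.12
eef_pos: [660.7, 64.6, 96.9]
tool_rot: [-3.141, 0.002, 0.138]
force: [-2.3, -0.3, 3.9]
width: 0.1
```

>>> {"method": "apply_moves", "body": {
  "series": [
    [[0,0,0.06,0,0,0],[0,0,0.06,0,0,0],[0,0,0.06,0,0,0],[0,0,0.04,0,0,0],[0,0,0,0,0,0]]
  ]
}}

```text
clock: 66.75
eef_pos: [661.4, 64.8, 85.5]
tool_rot: [-3.142, 0.001, 0.138]
force: [-0.4, -0.5, 0.9]
width: -0.0
```

>>> {"method": "apply_moves", "body": {
  "series": [
    [[0,0,0.05,0,0,0],[0,0,0.04,0,0,0],[0,0,0.03,0,0,0],[0,0,0,0,0,0],[0,0,0,0,0,0]]
  ]
}}

```text
clock: 67.38
eef_pos: [661.5, 64.8, 79.9]
tool_rot: [-3.142, 0.0, 0.138]
force: [-0.2, -0.1, 0.8]
width: -0.2
```

>>> {"method": "apply_moves", "body": {
  "series": [
    [[0,0,0.02,0,0,0],[0,0,0.02,0,0,0],[0,0,0,0,0,0],[0,0,0,0,0,0],[0,0,0,0,0,0]]
  ]
}}

```text
clock: 68.0
eef_pos: [661.5, 64.8, 77.9]
tool_rot: [-3.142, 0.0, 0.138]
force: [-0.4, -0.2, -0.2]
width: -0.1
```

>>> {"method": "apply_moves", "body": {
  "series": [
    [[0,0,0.02,0,0,0],[0,0,0.02,0,0,0],[0,0,0,0,0,0],[0,0,0,0,0,0],[0,0,0,0,0,0]]
  ]
}}

```text
clock: 68.62
eef_pos: [661.5, 64.8, 77.6]
tool_rot: [-3.141, -0.0, 0.138]
force: [-3.9, 0.3, 10.9]
width: 0.1
```

```bash
python3 -c "
from h import *
print(st()[0]['force'],st()[0]['eef_pos'])"
```

```text
[-3.88717383  0.34595223 10.91673676] [661.48345127  64.77557746  77.55463397]
```

>>> {"method": "apply_moves", "body": {
  "series": [
    [[0,0,-0.1,0,0,0],[0,0,-0.4,0,0,0],[0,0,-0.8,0,0,0],[0,0,-0.8,0,0,0],[-0.6,0,-0.4,0,0,0]]
  ]
}}

```text
clock: 69.25
eef_pos: [634.6, 60.8, 204.4]
tool_rot: [3.141, -0.007, 0.138]
force: [-0.7, 0.2, -0.4]
width: 0.1
```

>>> {"method": "apply_moves", "body": {
  "series": [
    [[-0.9,0,0,0,0,0],[-0.9,0,0,0,0,0],[-0.9,0,0,0,0,0],[-0.9,0,0,0,0,0],[-0.5,0,0,0,0,0]]
  ]
}}

```text
clock: 69.88
eef_pos: [426.6, 32.1, 201.9]
tool_rot: [-3.141, 0.0, 0.137]
force: [-0.3, 0.3, 0.0]
width: 0.0
```

Run:
```python
from h import *
p=np.array([660,61.7]);c,s=np.cos(.1355),np.sin(.1355);R=np.array([[c,-s],[s,c]])
a=viewer.get_image("top");b=viewer.get_image("side");cv2.imwrite("pics/tf.png",a);cv2.imwrite("pics/sf.png",b)
for n,x,z in(("up",6,98),("down",-2,78)):
  w=[*(p+R@[x,2]),z];print(n,proj("side",w).round(1),proj("top",w).round(1))
old={"side":cv2.imread("pics/s0.png"),"top":cv2.imread("pics/t0.png")}
for cam,im,(u0,v0,u1,v1) in(("side",b,(330,175,372,208)),("top",a,(250,120,295,155))):
  for nm,q in(("before",old[cam]),("now",im)):
    g=cv2.cvtColor(q,cv2.COLOR_BGR2GRAY)[v0:v1,u0:u1];pts=np.argwhere(g>195);print(cam,nm,len(pts),'white uv min',pts.min(0)[::-1]+[u0,v0],'max',pts.max(0)[::-1]+[u0,v0],'mean',(pts.mean(0)[::-1]+[u0,v0]).round(1))
# drawer shut: side-view panel vs initial; bystander diffs
for n,(u0,v0,u1,v1) in dict(panel=(300,195,345,243),tumbler=(262,145,285,180),tube=(308,155,325,188),case=(410,268,502,338),bowl=(236,165,272,195)).items():
  print(n,np.abs(b.astype(int)-old["side"])[v0:v1,u0:u1].mean().round(1))
for l in("case","tube","tumbler","bowl"):
  print(l,[(round(d["location"][0]*560),round(d["location"][1]*420),round(d["score"],2)) for c2 in("side","top") for d in viewer.find_in(c2,l)[:1]])
print(st()[0]['force'],st()[0]['clock'])
```

```text
up [345.5 185.4] [268.4 140. ]
down [342.4 193. ] [269.  145.3]
side before 35 white uv min [340 184] max [351 189] mean [344.8 186.4]
side now 66 white uv min [339 191] max [360 198] mean [348.6 194.8]
top before 221 white uv min [263 126] max [277 146] mean [269.1 136.7]
top now 243 white uv min [264 126] max [277 150] mean [269.7 139.5]
panel 14.5
tumbler 2.7
tube 9.9
case 2.4
bowl 3.3
case [(461, 305, 0.87), (412, 132, 0.77)]
tube [(316, 173, 0.85), (182, 142, 0.71)]
tumbler [(275, 159, 0.86), (171, 211, 0.71)]
bowl [(255, 183, 0.69), (165, 210, 0.6)]
[ 0.63877382 -0.26955065 -0.66689978] 70.375
```

Run:
```python
from h import *
o=cv2.imread("pics/s0.png");b=viewer.get_image("side")
def ext(q):
  h=cv2.cvtColor(q,cv2.COLOR_BGR2HSV);m=(h[...,1]<60)[200:255,280:345];p=np.argwhere(m);return p[:,1].min()+280,p[:,0].max()+200,m.sum()
print(ext(o),ext(b))
# tube extents
for q in(o,b):
  h=cv2.cvtColor(q,cv2.COLOR_BGR2HSV);p=np.argwhere((h[...,1]<60)[150:188,305:330]);print(p.min(0),p.max(0))
ctrl.finish_job()
```

```text
(np.int64(306), np.int64(240), np.int64(1097)) (np.int64(306), np.int64(240), np.int64(1097))
[8 5] [35 16]
[8 5] [35 16]
the job is handed in; nothing more can be done
```

The dryer is ready for the night, and I handed the job in at about 70 s on the robot clock.

- **Order of work:** I pressed the grey dryer's drawer open and put the spent capsule in the bowl. I then put the fresh capsule and all three hearing aids in the drawer. I pressed the drawer to its stop, where the force reached about 12 N, and backed off to check it had stayed shut. Last, I pressed the lever down until it met a firm stop at 78 mm.
- **Last checks:**
  - **Drawer:** in the side picture its front has exactly the same outline as at the start, when it was shut.
  - **Lever:** after I let go, the pad sits about 8 pixel rows lower in the side picture, where I had worked out it should be when held down.
  - **Tube:** its outline is unchanged.
  - **Case, tumbler and bowl:** they showed only small picture differences, within what I put down to lighting.
- **What disagreed:**
  - The finger reading was about 3.5 mm under an object's true width on every grasp, so I used it only to tell that something was held.
  - When I lowered the fresh capsule into the drawer, and again when I slid it toward the side wall to make room, the fingers pressed down with about 28 N. Afterwards the pictures showed it lying properly in the drawer.
  - The network once took the bowl for the tumbler in the top view, so I did not rely on that report.

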